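Make up a printing block in the proofing jig

TASK

Make up the printing block in the iron proofing jig: put the thick wooden base block into the pocket between the steel corner guides, then the plywood packing board on it, then the copper plate with its raised medallion facing up. Each part is lowered in gently, not dropped, and ends lying flat and fully down, with its long side along the pocket. Leave the two ink jars and the ink roller where they are.

Things in the scene. Friction and masses are not known exactly. Their poses are not given: they have to be found in the camera images.
- base_block: Dark wooden block, 96 x 56 x 28 mm (x, y, z), lying flat on the bench. Origin: centre of its underside; x along its length, z up out of its top. Either end may go to either end of the pocket.
- packing_board: Plain plywood board, 96 x 56 x 10 mm (x, y, z), lying on one of the two beds of the sloping rack (which one varies), its length running up the slope. Origin: centre of its underside; x along its length, pointing uphill at the start, z square out of its upper face, so tilted 30 degrees from vertical at the start. Either end may go to either end of the pocket.
- copper_plate: Copper plate, 96 x 56 x 8 mm (x, y, z), with a raised round medallion (42 mm across, 2 mm high) in the middle of its upper face; lies on the other bed of the rack, medallion up. Origin: centre of its underside; x along its length, uphill at the start, z square out of the face with the medallion. Either end may go to either end of the pocket.
- jig_floor (a point): Centre of the pocket floor in the jig, 26 mm above the bench; z up, x along the pocket's length. The pocket between the corner guides is 100 (x) x 60 (y) mm, 2 mm wider than the parts on each side. The finished stack is 46 mm high (28 + 10 + 8).
- jig: Dark green iron base 170 x 126 x 12 mm fixed to the bench, with a steel bed (98 x 34 mm, the pocket floor) and four L-shaped corner guides, 6 mm thick, straight to 46 mm above that floor, then flared out up to 55 mm. Each long side (+y, -y) is open for 64 mm in its middle: fingers holding a part across its 56 mm width pass there, down to 14 mm below the floor. Origin: centre of its underside.
- rack: Fixed grey-painted rack, 250 (y) x 110 (x) mm, 105 mm high, its surface rising at 30 degrees from its -x to its +x side. Two raised beds, 34 mm wide and 24 mm high above the backboard, lie at y = +62 and -62 mm; a flat part lies on each, overhanging it by about 11 mm on both long sides, its foot against a 6 mm lip. Origin: centre of its foot on the bench.
- ink_jar_a: Bystander: larger ink jar with a screw lid, 60 mm across, 62 mm high. Origin: centre of its underside.
- ink_jar_b: Bystander: smaller ink jar with a screw lid, 48 mm across, 50 mm high. Origin: centre of its underside.
- ink_roller: Bystander: hand ink roller lying on the bench, black roller 40 mm across and 80 mm wide, with a wooden handle reaching 146 mm to its -x side. Origin: on the bench below the middle of the roller.
There are look-alikes about, which are no part of the job. Leave any green or purple look-alike of the packing_board alone. There is more than one size of the base_block; the one meant has the size given above.

How it is judged:
By the outcome, as a careful person would: the job done as asked, in the order asked, and still so for the second after the job is handed in, with the robot touching nothing.
It also fails if it takes over 69 s, if anything falls off the work surface, if the arm or the gripper's body presses on something with over 40 N, if the wrist force passes 120 N, or if a joint passes its speed limit or range.

ROBOT

A 6-joint arm with a two-finger parallel gripper is mounted at the origin on the work surface. World frame = base frame: x ahead of the robot, y to its left, z up, the work surface at z = 0. Lengths are in mm, angles in rad, forces in N, time in s.
With the tool pointing down it reaches from about 375 to 825 mm from the base axis. Payload 5.5 kg.
Tool frame: the origin (TCP) lies at the very end of the fingers, on their centre line; the grasp point (between the pads) lies 19 mm behind it (arm.grip_depth is the z of the grasp point in the tool frame, in mm); z points along the fingers, y is the direction in which the jaws open and shut (so a half turn about z gives the same grasp; the last joint's range is limited). The gripper opens to 85 mm and grips with 20 to 120 N. Pads are 22 mm wide; open, the fingers measure 114 mm over their backs; the gripper's body (76 mm by 85 mm) begins 54 mm behind the grasp point. The pads swing forward as they close: fully open they stand 13 mm farther back than shut.
Start: joints at [1.33, 0.314, -0.047, 1.21, 0, 1.571], TCP at [143.085, 582.685, 231.299] pointing down, gripper open.
Joint ranges: [-2.67, 2.67], [-0.69, 1.73], [-1.03, 1.25], [-2.08, 2.16], [-1.42, 1.45], [-3.14, 3.14]. Speed limits (rad/s): [2.39, 2.39, 3.01, 3.14, 3.14, 3.14].

INTERFACE

Orientations are given as a unit quaternion [w, x, y, z].
In Python, from bench import arm gives the robot as it stands. The module is installed in compiled form; this text tells all that it offers.
- The arm moves only by the tool jog_arm, never from a script. Its argument "deltas" is a list of rows, each a list of 7 numbers: the shift along the tool's x, y, z in cm, then the turn, a rotation vector about the tool's x, y, z in degrees, then the opening, from 0 (shut) to 1 (fully open). In form: [[dx, dy, dz, ax, ay, az, fingers], ...]. A call has exactly 10 rows; each row shifts and turns the pose as measured when the row begins, along the tool's axes as they then stand; what a row does not reach is not made up. A row lasts 1/8 s, in which the tool goes at most 62.5 mm and 10.7 degrees, less where a joint would pass 70% of its speed; a pose out of reach is approached as far as the arm can. A call is refused whole if a number of a shift passes 6.25 or a number of a turn 10.7, either way. A call with a gripper value outside its range is refused whole. The fingers move at their own pace and stop on an object; "squeeze" is the grip in N (left out, the last holds). Time passes only in rows, so rows that do not move let the fingers close, or fill a call up. It gives the time, the measured TCP pose, the force and the opening at its end, in the units of the state.
- arm.state(): the state, without advancing time (a new reading comes with each control period).
- arm.read_camera(name): name is "side" or "top" or "wrist"; returns the picture (480x640x3 uint8, red, green, blue); there is no depth.
- arm.get_calibration(name): a dict with "K" (3x3 intrinsics, pixels), "dist" ([k1, k2, p1, p2, k3] as OpenCV has them; the pictures are not rectified), "R" (3x3) and "t" (3): a world point X has camera coordinates R X + t; the wrist camera has in their place "tool_from_camera" (4x4, takes a point from camera to tool coordinates, whose origin is the TCP and whose axes are the flange's). Camera axes: x right, y down, z forward; pixel columns grow to the right and rows downward; lengths in mm; the calibration is good to about 2 mm. A picture is of the moment at which its call begins: read the wrist's pose just before it. get_calibration takes no time and is no camera call.
- arm.hand_in(): hands the job in, once; it reports no verdict.
The state is a dict: "clock": time; "joints": joint angles; "joint_velocities": joint speeds; "tau": joint torques, N m; "position": TCP position; "tool_rot": TCP orientation; "contact_force": force on the tool from outside, world axes, zero at the start; "ft_torque": the same for the moment, N m; "grip_width": opening from 0.0 (shut) to 1.0 (fully open).
Only numpy, scipy, OpenCV 4.12 (cv2) and the standard library are available. Lean on these libraries where they do the work, as an engineer would, in place of code of your own. Each camera call takes 0.05 s, during which the arm holds its last target.

## Working session

There is one attempt and no reset: what is moved stays moved. The work goes in short steps, Python scripts to look and compute and a tool call to move; the robot and the scene stay as the last step left them, time stands still between calls to the robot, and variables do not carry over. Pictures are saved under pics/ and viewed, and the job is handed in when it is done.

Besides the shell and the picture viewer there is one more tool, called after ">>>" as name([rows], argument=value, ...), one row to a line, values as JSON. jog_arm: Moves the arm, as the interface text tells. Its arguments: {"type":"object","properties":{"deltas":{"type":"array"},"squeeze":{"type":"number"}},"required":["deltas"]}

```bash
mkdir -p pics; ls; cat > h.py <<'E'
import numpy as np, cv2
from bench import arm
def save(name, fn):
    im=arm.read_camera(name); cv2.imwrite(fn, cv2.cvtColor(im,cv2.COLOR_RGB2BGR)); return im
E
python3 - <<'E'
from h import *
for n in ("side","top","wrist"):
    save(n,f"pics/{n}0.png"); print(n,{k:np.round(v,3).tolist() for k,v in arm.get_calibration(n).items()})
print(arm.state(),arm.grip_depth)
E
```

```text
pics
side {'K': [[527.913, 0.0, 317.929], [0.0, 527.913, 239.65], [0.0, 0.0, 1.0]], 'dist': [0.009, 0.0, 0.0, 0.0, 0.0], 'R': [[-0.979, -0.205, -0.009], [-0.112, 0.571, -0.813], [0.172, -0.795, -0.582]], 't': [611.437, 108.035, 1246.546]}
top {'K': [[438.925, 0.0, 324.079], [0.0, 438.925, 234.078], [0.0, 0.0, 1.0]], 'dist': [-0.044, 0.0, 0.0, 0.0, 0.0], 'R': [[0.016, -1.0, 0.003], [-0.995, -0.016, -0.099], [0.099, -0.002, -0.995]], 't': [24.961, 592.417, 1009.615]}
wrist {'K': [[360.074, 0.0, 321.708], [0.0, 360.074, 243.798], [0.0, 0.0, 1.0]], 'dist': [-0.021, 0.0, 0.0, 0.0, 0.0], 'tool_from_camera': [[-0.001, -0.957, -0.289, 73.376], [1.0, -0.001, -0.001, -0.336], [0.0, -0.289, 0.957, -142.018], [0.0, 0.0, 0.0, 1.0]]}
{'clock': 0.15, 'joints': array([ 1.32999495e+00,  3.14080611e-01, -4.78482550e-02,  1.21019820e+00,
       -2.10735293e-05,  1.57079512e+00]), 'joint_velocities': array([ 0.00029854, -0.00026015,  0.00234518,  0.00023805,  0.00010405,
       -0.00044997]), 'tau': array([-4.08460264e-04, -5.40045726e+01,  3.40058827e+01,  1.32464420e-02,
       -8.47648607e-05,  1.62404810e-06]), 'position': array([142.98938054, 582.25511613, 230.6229173 ]), 'tool_rot': array([-6.94575190e-05,  1.20109376e-01,  9.92760442e-01, -6.61818714e-04]), 'contact_force': array([-0.56788849, -0.3375842 ,  0.62007039]), 'ft_torque': array([0.0709997 , 0.03575355, 0.00683867]), 'grip_width': 0.996387832161247} -18.700000000000003
```

View pics/top0.png

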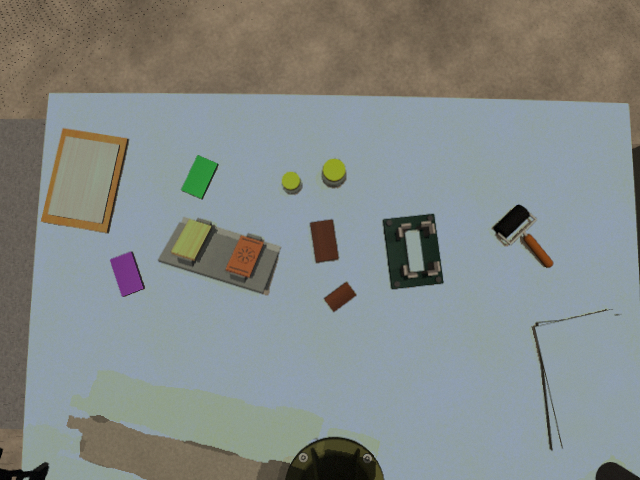

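View pics/side0.png

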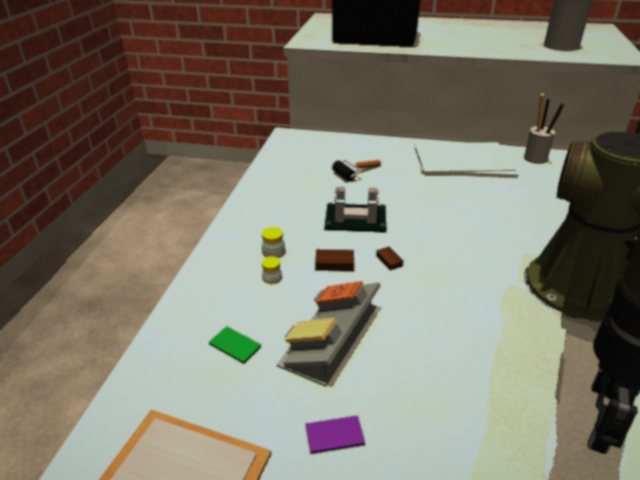

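View pics/wrist0.png

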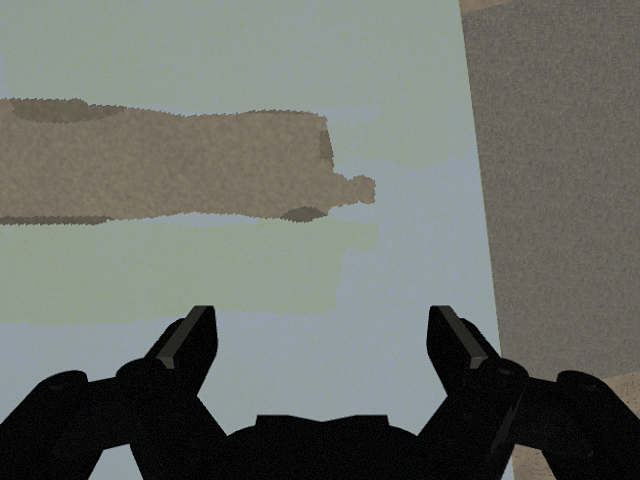

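```bash
cat >> h.py <<'E'
def crop(src,dst,x,y,w,h,s):
    im=cv2.imread(src)[y:y+h,x:x+w]; im=cv2.resize(im,None,fx=s,fy=s,interpolation=cv2.INTER_CUBIC); 
    for k in range(0,w,10): cv2.line(im,(k*s,0),(k*s,4 if k%50 else 12),(0,0,255),1)
    for k in range(0,h,10): cv2.line(im,(0,k*s),(4 if k%50 else 12,k*s),(0,0,255),1)
    cv2.imwrite(dst,im)
E
python3 - <<'E'
from h import *
crop("pics/top0.png","pics/tc1.png",150,205,140,100,5)
crop("pics/top0.png","pics/tc2.png",300,205,150,110,5)
crop("pics/side0.png","pics/sc1.png",270,260,130,130,4)
crop("pics/side0.png","pics/sc2.png",300,180,120,100,5)
E
```

```text
(no output)
```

View pics/tc1.png

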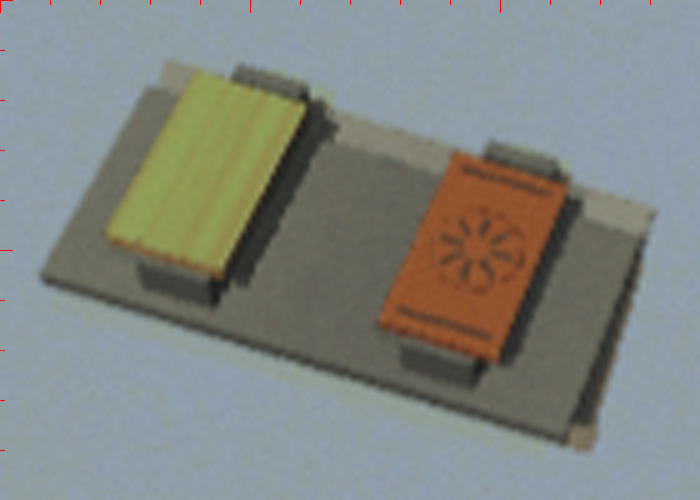

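View pics/tc2.png

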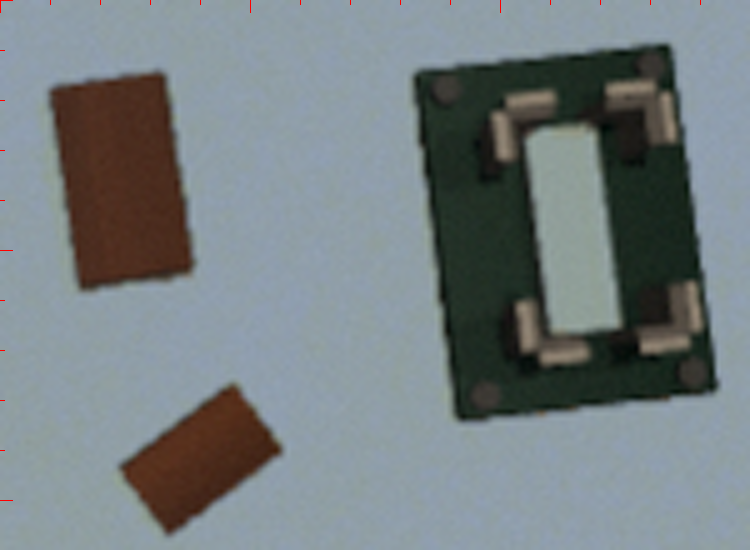

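View pics/sc1.png

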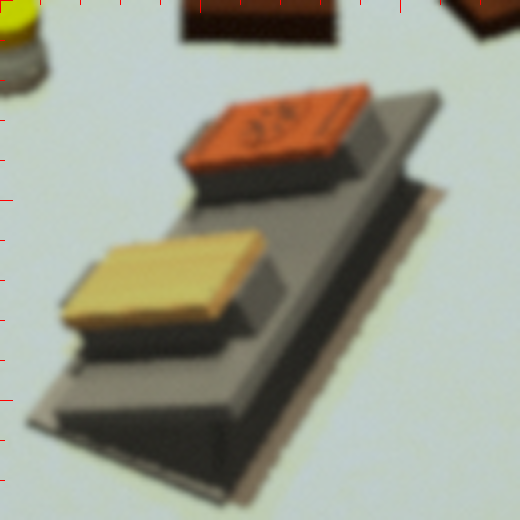

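View pics/sc2.png

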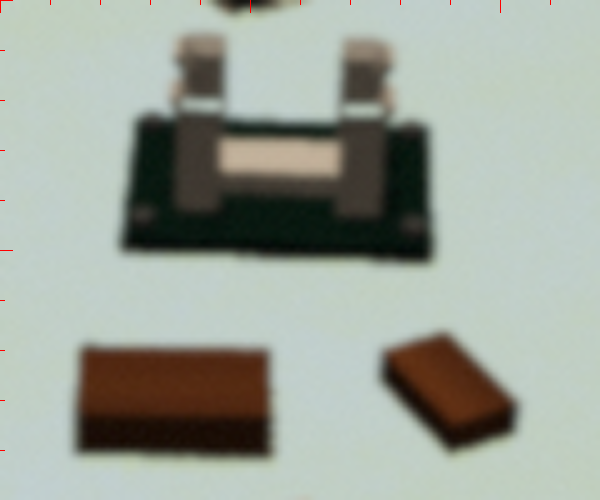

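```bash
cat >> h.py <<'E'
from scipy.spatial.transform import Rotation as Rot
from scipy.optimize import least_squares
def proj(name,X,T=None):
    c=arm.get_calibration(name); X=np.asarray(X,float)
    if name=="wrist":
        M=np.linalg.inv(T@np.array(c["tool_from_camera"])); R,t=M[:3,:3],M[:3,3]
    else: R,t=np.array(c["R"]),np.array(c["t"])
    p,_=cv2.projectPoints(X,cv2.Rodrigues(R)[0],t,np.array(c["K"]),np.array(c["dist"])); return p[:,0]
def toolT(s=None):
    s=s or arm.state(); q=s["tool_rot"]; T=np.eye(4); T[:3,:3]=Rot.from_quat([q[1],q[2],q[3],q[0]]).as_matrix(); T[:3,3]=s["position"]; return T
def rect(L,W,z): return np.array([[L/2,W/2,z],[L/2,-W/2,z],[-L/2,-W/2,z],[-L/2,W/2,z]])
def fit(obs,x0,z0=0):
    # obs: list of (cam,model pts Nx3,pixels Nx2,T)
    def pts(p,M): return M@Rot.from_euler('z',p[2]).as_matrix().T+[p[0],p[1],z0]
    def r(p): return np.concatenate([(proj(c,pts(p,np.array(M,float)),T)-np.array(px)).ravel() for c,M,px,T in obs])
    s=least_squares(r,x0,x_scale=[10,10,.1]); return s.x,np.round(s.fun.reshape(-1,2),1)
E
python3 - <<'E'
from h import *
tc2=lambda a:np.array(a)/5+[300,205]
tc1=lambda a:np.array(a)/5+[150,205]
sc1=lambda a:np.array(a)/4+[270,260]
sc2=lambda a:np.array(a)/5+[300,180]
# block: x axis up in top image (+x world)
B=rect(96,56,28)
px=tc2([(51,88),(164,72),(193,270),(80,290)])
p,r=fit([("top",B,px,None)],[600,0,0]);print("block top",p,r.tolist())
ps=sc2([(82,348),(268,350),(270,418),(78,416)]) # far-left=+x.. side: left=+x, near bottom=+y
p,r=fit([("side",B[[1,2,3,0]],ps,None)],[600,0,0]);print("block side",p,r.tolist())
J=rect(170,126,12); px=tc2([(415,72),(668,45),(716,390),(458,420)])
p,r=fit([("top",J,px,None)],[600,-150,0]);print("jig top",p,r.tolist())
J2=rect(98,34,26); px2=tc2([(525,135),(597,123),(622,328),(548,333)])
p,r=fit([("top",J2,px2,None)],[600,-150,0]);print("jig bed",p,r.tolist())
ps=sc2([(138,118),(428,125),(432,260),(122,249)])
p,r=fit([("side",J[[1,2,3,0]],ps,None)],[600,-150,0]);print("jig side",p,r.tolist())
# rack plates: surface point model, rack frame: find z too
Ry=Rot.from_euler('y',-np.pi/6).as_matrix()  # x uphill
def plate(h): return rect(96,56,h)@Ry.T
for nm,h,a,s in (("board",10,[(222,275),(308,100),(197,70),(108,235)],[(266,232),(108,248),(62,312),(212,305)]),("copper",8,[(497,360),(567,182),(455,152),(380,325)],None)):
    # top pixels order: uphill end is image bottom. rect order (+L,+W),(+L,-W),(-L,-W),(-L,+W)
    # rack y = z x x ; uphill=-x world => y_rack = -y world = image right
    M=plate(h)
    pt=tc1([a[0],a[3],a[2],a[1]])
    def res(p,obs):
        R=Rot.from_euler('z',p[3]).as_matrix()
        return np.concatenate([(proj(c,m@R.T+p[:3])-q if 0 else proj(c,m@R.T+p[:3],None)-q).ravel() for c,m,q in obs])
    obs=[("top",M,pt)]
    # side: uphill (right,-x); +W = -y world = far
    if nm=="board": obs.append(("side",M[[0,3,2,1]],sc1([(266,232),(108,248),(62,322-8),(214,308)])))
    else: obs.append(("side",M[[0,3,2,1]],sc1([(370,85),(238,105),(183,160),(330,150)])))
    s=least_squares(res,[550,250,80,2.6],args=(obs,),x_scale=[10,10,10,.1]);print(nm,s.x.round(3),s.fun.reshape(-1,2).round(1).tolist())
E
```

```text
block top [5.75824279e+02 3.35741248e+01 1.63352678e-01] [[-0.4, 0.1], [0.3, -0.1], [0.5, 0.3], [-0.4, -0.3]]
block side [5.74273192e+02 3.61056966e+01 1.74740713e-01] [[-0.6, -0.2], [0.5, -0.1], [0.7, 0.1], [-0.6, 0.0]]
jig top [ 5.56082371e+02 -1.79542113e+02  1.27278914e-01] [[-0.4, -0.3], [0.4, -0.6], [0.3, 0.4], [-0.2, 0.4]]
jig bed [ 5.5578982e+02 -1.8070836e+02  1.1686629e-01] [[0.1, -0.9], [-0.2, 0.1], [-0.2, 0.1], [0.4, 0.6]]
jig side [ 5.52757553e+02 -1.73051999e+02  1.27976529e-01] [[-0.7, 0.7], [0.4, 1.3], [0.8, -0.9], [-0.5, -1.0]]
board [565.897 335.366  65.162   2.879] [[0.8, -0.1], [-0.4, 0.9], [-0.3, 0.8], [0.2, 1.4], [-1.5, -0.6], [1.2, -0.2], [-0.8, 1.3], [-1.3, -0.8]]
copper [530.244 212.959  65.729   2.858] [[0.2, 0.7], [-0.6, 0.2], [0.2, 0.8], [0.7, 1.9], [-0.0, -0.5], [-2.0, -0.0], [-0.1, 1.3], [-1.3, -1.0]]
```

```bash
cat >> h.py <<'E'
def down(yawx,tilt=0):
    # tool x at yaw, z down; tilt: face rising along tool x by tilt
    z=np.array([0,0,-1.]);x=np.array([np.cos(yawx),np.sin(yawx),0]);y=np.cross(z,x)
    R=np.column_stack([x,y,z]); return Rot.from_matrix(R)*Rot.from_euler('y',tilt) 
def plan(pos,R,n,T=None):
    T0=toolT() if T is None else T; R0=Rot.from_matrix(T0[:3,:3]); rv=(R0.inv()*R).as_rotvec()
    ps=T0[:3,3]+np.outer(np.linspace(0,1,n+1),np.array(pos)-T0[:3,3])
    print("rotvec total deg",np.degrees(rv).round(1),"world d",(np.array(pos)-T0[:3,3]).round(1))
    for i in range(n):
        Ri=R0*Rot.from_rotvec(rv*i/n); print((Ri.inv().apply(ps[i+1]-ps[i])/10).round(2).tolist(),np.degrees(rv/n).round(2).tolist())
E
python3 - <<'E'
from h import *
plan([570,34,190],down(np.pi+.168),14)
R=down(2.87,np.radians(30)).as_matrix();print(R)
E
```

```text
rotvec total deg [ -0.1  -0.  -23.4] world d [ 427.  -548.3  -40.6]
[-3.9, -3.08, 0.29] [-0.01, -0.0, -1.67]
[-3.8, -3.19, 0.29] [-0.01, -0.0, -1.67]
[-3.71, -3.3, 0.29] [-0.01, -0.0, -1.67]
[-3.61, -3.4, 0.29] [-0.01, -0.0, -1.67]
[-3.51, -3.51, 0.29] [-0.01, -0.0, -1.67]
[-3.41, -3.61, 0.29] [-0.01, -0.0, -1.67]
[-3.3, -3.71, 0.29] [-0.01, -0.0, -1.67]
[-3.19, -3.8, 0.29] [-0.01, -0.0, -1.67]
[-3.08, -3.89, 0.29] [-0.01, -0.0, -1.67]
[-2.96, -3.98, 0.29] [-0.01, -0.0, -1.67]
[-2.85, -4.07, 0.29] [-0.01, -0.0, -1.67]
[-2.73, -4.15, 0.29] [-0.01, -0.0, -1.67]
[-2.6, -4.23, 0.29] [-0.01, -0.0, -1.67]
[-2.48, -4.3, 0.29] [-0.01, -0.0, -1.67]
[[-8.34281124e-01  2.68266051e-01 -4.81672432e-01]
 [ 2.32325215e-01  9.63344863e-01  1.34133025e-01]
 [ 5.00000000e-01  1.38777878e-17 -8.66025404e-01]]
```

>>> jog_arm([
  [-3.9, -3.1, 0.3, 0, 0, -1.7, 1],
  [-3.8, -3.2, 0.3, 0, 0, -1.7, 1],
  [-3.7, -3.3, 0.3, 0, 0, -1.7, 1],
  [-3.6, -3.4, 0.3, 0, 0, -1.7, 1],
  [-3.5, -3.5, 0.3, 0, 0, -1.7, 1],
  [-3.4, -3.6, 0.3, 0, 0, -1.7, 1],
  [-3.3, -3.7, 0.3, 0, 0, -1.7, 1],
  [-3.2, -3.8, 0.3, 0, 0, -1.7, 1],
  [-3.1, -3.9, 0.3, 0, 0, -1.7, 1],
  [-3.0, -4.0, 0.3, 0, 0, -1.7, 1],
], squeeze=60)

```text
clock: 1.4
position: [457.9, 183.1, 198.1]
tool_rot: [-0.0, -0.037, 0.999, -0.001]
contact_force: [0.5, 0.2, 0.2]
grip_width: 1.0
```

```bash
python3 - <<'E'
from h import *
print(arm.state()["clock"],arm.state()["position"],arm.state()["joints"].round(2))
plan([570,34,190],down(np.pi+.168),5)
E
```

```text
1.4 [457.85792358 183.09283287 198.13284814] [ 0.38  0.13 -0.35  1.09 -0.    0.31]
rotvec total deg [-0.1 -0.  -5.4] world d [ 112.1 -149.1   -8.1]
[-2.02, -3.14, 0.17] [-0.02, -0.01, -1.09]
[-1.96, -3.18, 0.17] [-0.02, -0.01, -1.09]
[-1.9, -3.21, 0.17] [-0.02, -0.01, -1.09]
[-1.84, -3.25, 0.16] [-0.02, -0.01, -1.09]
[-1.78, -3.28, 0.16] [-0.02, -0.01, -1.09]
```

>>> jog_arm([
  [-2.0, -3.1, 0.2, 0, 0, -1.1, 1],
  [-2.0, -3.2, 0.2, 0, 0, -1.1, 1],
  [-1.9, -3.2, 0.2, 0, 0, -1.1, 1],
  [-1.8, -3.2, 0.2, 0, 0, -1.1, 1],
  [-1.8, -3.3, 0.2, 0, 0, -1.1, 1],
  [0, 0, 1, 0, 0, 0, 1],
  [0, 0, 1, 0, 0, 0, 1],
  [0, 0, 1, 0, 0, 0, 1],
  [0, 0, 0, 0, 0, 0, 1],
  [0, 0, 0, 0, 0, 0, 1],
])

```text
clock: 2.65
position: [571.7, 27.9, 153.7]
tool_rot: [-0.003, -0.085, 0.996, -0.001]
contact_force: [0.3, -0.3, 0.1]
grip_width: 1.004
```

```bash
python3 - <<'E'
from h import *
s=arm.state();np.save("T1.npy",toolT(s))
save("wrist","pics/w1.png"); print(s["position"],s["clock"])
E
```

```text
[571.74097846  27.85163542 153.71469128] 2.65
```

View pics/w1.png

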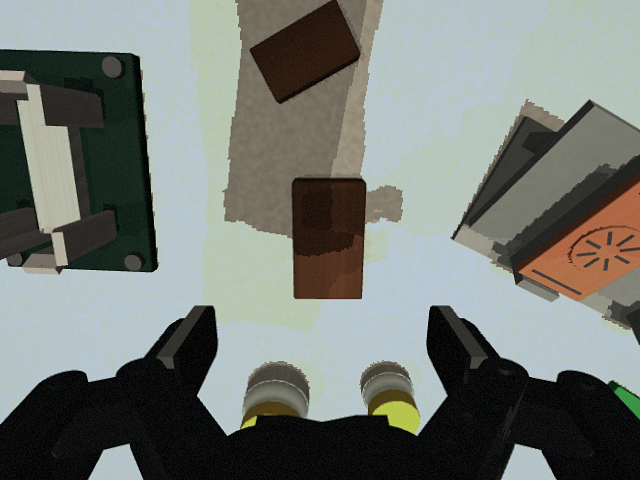

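```bash
python3 - <<'E'
from h import *
crop("pics/w1.png","pics/w1c.png",260,160,140,150,4)
crop("pics/w1.png","pics/w1j.png",0,40,170,240,2)
E
```

```text
(no output)
```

View pics/w1c.png

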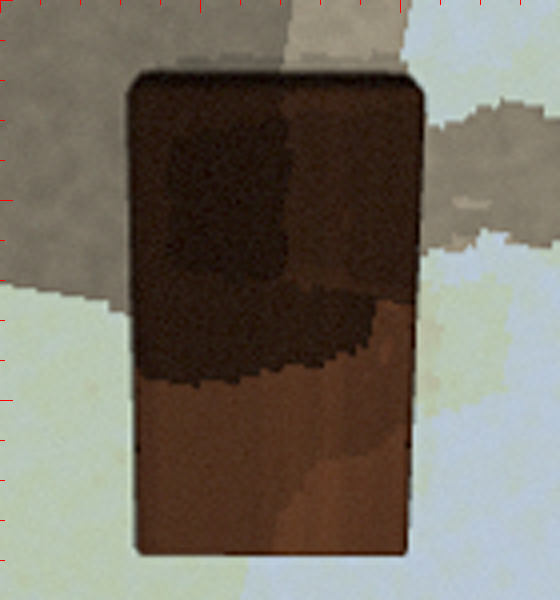

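View pics/w1j.png

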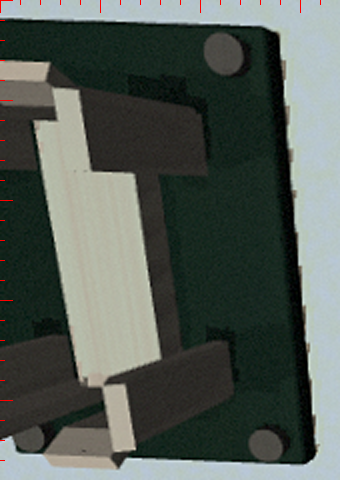

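```bash
python3 - <<'E'
from h import *
T=np.load("T1.npy")
f=lambda a:np.array(a)/4+[260,160]
# tool +x = -x world (image top); image right = tool +y = +y world
B=rect(96,56,28)
obs=("wrist",B[[3,2,1,0]][[1,0,3,2]],f([(130,88),(424,88),(407,553),(137,553)]),T)
# order TL(-x,-y),TR(-x,+y),BR(+x,+y),BL(+x,-y)
p,r=fit([obs],[575,33,.168]);print(p,r.tolist())
f=lambda a:np.array(a)/2+[0,40]
# jig base top z=12: image right edge = +y side. TR=(-x,+y), BR=(+x,+y)
J=rect(170,126,12)
o=[("wrist",J[[3,0]],f([(266,28),(303,461)]),T)]
# bed: visible corners z=26: right side: top (135,172) hidden?, bottom (160,360)
p,r=fit(o,[556,-179,.127]);print(p,r.tolist())
plan([p[0],p[1],100],down(np.pi+.168),5)
E
```

```text
[5.77078003e+02 3.34262946e+01 1.64560053e-01] [[-1.2, -1.3], [1.1, -1.0], [0.7, 1.6], [-0.5, 1.3]]
[ 5.55867563e+02 -1.81483712e+02  1.15577387e-01] [[0.1, -1.9], [-0.1, 2.7]]
rotvec total deg [-0.  -0.3  0.1] world d [ -15.8 -209.3  -53.7]
[1.01, -4.07, 1.08] [-0.01, -0.06, 0.01]
[1.01, -4.07, 1.08] [-0.01, -0.06, 0.01]
[1.01, -4.07, 1.08] [-0.01, -0.06, 0.01]
[1.01, -4.07, 1.08] [-0.01, -0.06, 0.01]
[1.01, -4.07, 1.08] [-0.01, -0.06, 0.01]
```

```bash
python3 - <<'E'
from h import *
plan([577,33.5,1],down(np.pi+.164),1)
plan([577,33.5,50],down(np.pi+.164),1)
E
```

```text
rotvec total deg [-0.  -0.3  0.3] world d [   5.3    5.6 -152.7]
[-0.7, 0.48, 15.26] [-0.04, -0.3, 0.3]
rotvec total deg [-0.  -0.3  0.3] world d [   5.3    5.6 -103.7]
[-0.68, 0.47, 10.36] [-0.04, -0.3, 0.3]
```

>>> jog_arm([
  [-0.7, 0.5, 2, 0, -0.3, 0.3, 1],
  [0, 0, 3.0, 0, 0, 0, 1],
  [0, 0, 3.0, 0, 0, 0, 1],
  [0, 0, 2.0, 0, 0, 0, 1],
  [0, 0, 1.5, 0, 0, 0, 1],
  [0, 0, 1.0, 0, 0, 0, 1],
  [0, 0, 0.5, 0, 0, 0, 1],
  [0, 0, 0.5, 0, 0, 0, 1],
  [0, 0, 0, 0, 0, 0, 1],
  [0, 0, 0, 0, 0, 0, 1],
])

```text
clock: 3.95
position: [583.2, 35.8, 20.1]
tool_rot: [0.006, -0.083, 0.997, -0.0]
contact_force: [-0.3, 0.1, -0.2]
grip_width: 1.001
```

```bash
python3 - <<'E'
from h import *
plan([577,33.5,1],down(np.pi+.164),1)
save("wrist","pics/w2.png")
E
```

```text
rotvec total deg [-0.1  0.6  0.1] world d [ -6.2  -2.3 -19.1]
[0.67, -0.12, 1.9] [-0.1, 0.63, 0.11]
```

View pics/w2.png

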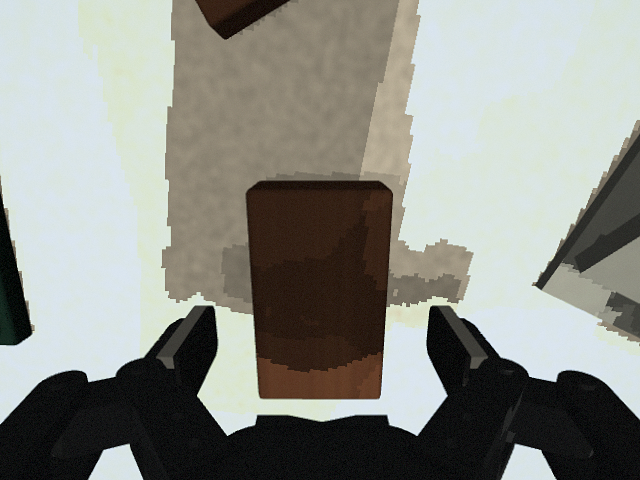

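```bash
python3 - <<'E'
from h import *
crop("pics/w2.png","pics/w2c.png",240,170,160,240,3)
T=toolT();print(T[:3,3])
B=rect(96,56,28)
p,r=fit([("wrist",B[[2,3,0,1]],[(247,191),(392,190),(381,398),(259,398)],T)],[575,33,.168]);print(p,r.tolist())
E
```

```text
[583.24605381  35.83422021  20.14974554]
[5.76933132e+02 3.33920184e+01 1.66520284e-01] [[-3.1, -2.2], [2.9, -1.4], [1.0, 3.1], [-0.7, 3.0]]
```

View pics/w2c.png

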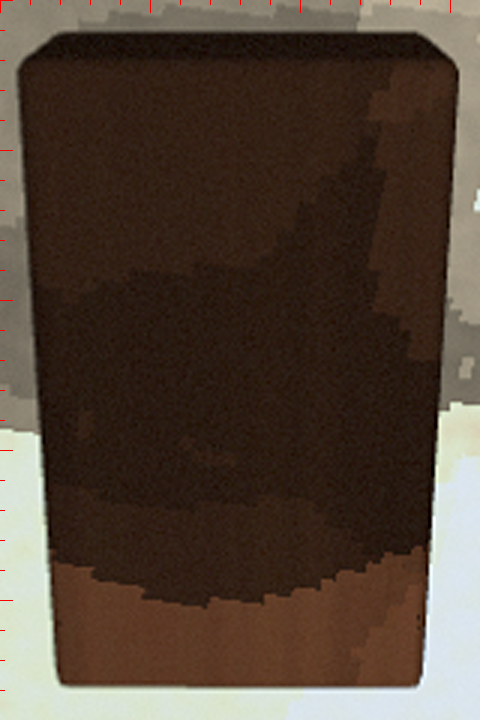

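>>> jog_arm([
  [0.7, -0.1, 0.3, 0, 0.6, 0, 1],
  [0, 0, 0.5, 0, 0, 0, 1],
  [0, 0, 0.5, 0, 0, 0, 1],
  [0, 0, 0.3, 0, 0, 0, 1],
  [0, 0, 0, 0, 0, 0, 0.2],
  [0, 0, 0, 0, 0, 0, 0.2],
  [0, 0, 0, 0, 0, 0, 0.2],
  [0, 0, 0, 0, 0, 0, 0.2],
  [0, 0, 0, 0, 0, 0, 0.2],
  [0, 0, 0, 0, 0, 0, 0.2],
])

```text
clock: 5.25
position: [576.3, 33.5, 3.4]
tool_rot: [0.0, -0.083, 0.997, -0.001]
contact_force: [0.8, 1.2, -1.5]
grip_width: 0.647
```

```bash
python3 - <<'E'
from h import *
plan([577,33.5,1],down(np.pi+.166),1)
plan([556,-180.5,150],down(np.pi+.12),5)
save("wrist","pics/w3.png")
E
```

```text
rotvec total deg [-0.1  0.  -0. ] world d [ 0.7 -0.  -2.4]
[-0.07, -0.01, 0.24] [-0.1, 0.02, -0.0]
rotvec total deg [-0.1  0.   2.6] world d [ -20.3 -214.   146.6]
[1.11, -4.16, -2.92] [-0.02, 0.0, 0.53]
[1.07, -4.17, -2.93] [-0.02, 0.0, 0.53]
[1.03, -4.18, -2.93] [-0.02, 0.0, 0.53]
[0.99, -4.19, -2.93] [-0.02, 0.0, 0.53]
[0.95, -4.19, -2.93] [-0.02, 0.0, 0.53]
```

View pics/w3.png

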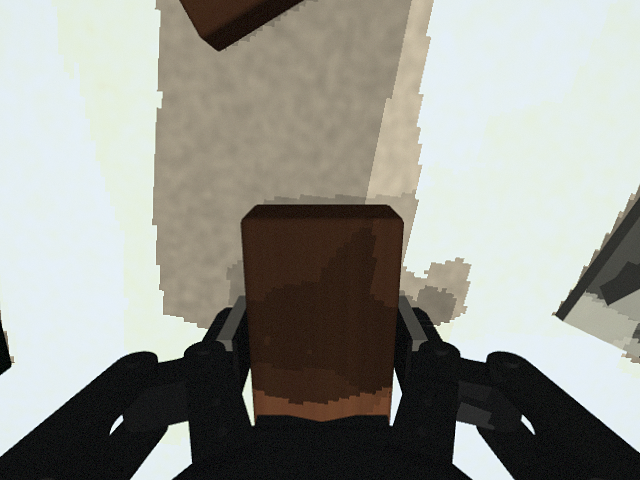

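>>> jog_arm([
  [0, 0, -1.5, 0, 0, 0, 0.2],
  [0, 0, -3, 0, 0, 0, 0.2],
  [0, 0, -3.5, 0, 0, 0, 0.2],
  [0.5, -2, -3.5, 0, 0, 0.5, 0.2],
  [0.8, -3.5, -2.5, 0, 0, 0.5, 0.2],
  [1, -4, -0.5, 0, 0, 0.5, 0.2],
  [1, -4, 0, 0, 0, 0.5, 0.2],
  [0.8, -3.5, 0, 0, 0, 0.5, 0.2],
  [0.5, -2, 0, 0, 0, 0, 0.2],
  [0, 0, 0, 0, 0, 0, 0.2],
])

```text
clock: 6.55
position: [559.5, -166.8, 164.9]
tool_rot: [0.005, -0.061, 0.998, -0.002]
contact_force: [-0.0, 0.5, -1.3]
grip_width: 0.64
```

```bash
python3 - <<'E'
from h import *
s=arm.state();np.save("T4.npy",toolT(s));print(s["joint_velocities"].round(3))
plan([556,-180.5,140],down(np.pi+.12),1)
save("wrist","pics/w4.png")
save("side","pics/s4.png");crop("pics/s4.png","pics/s4c.png",260,100,200,180,4)
E
```

```text
[ 0.009 -0.011  0.     0.009  0.015  0.   ]
rotvec total deg [-0.3  0.6  0.2] world d [ -3.5 -13.7 -24.9]
[0.54, -1.3, 2.49] [-0.31, 0.57, 0.15]
```

View pics/w4.png

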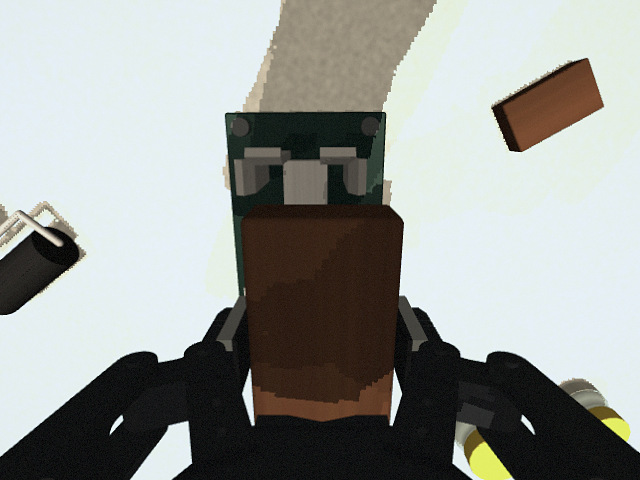

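View pics/s4c.png

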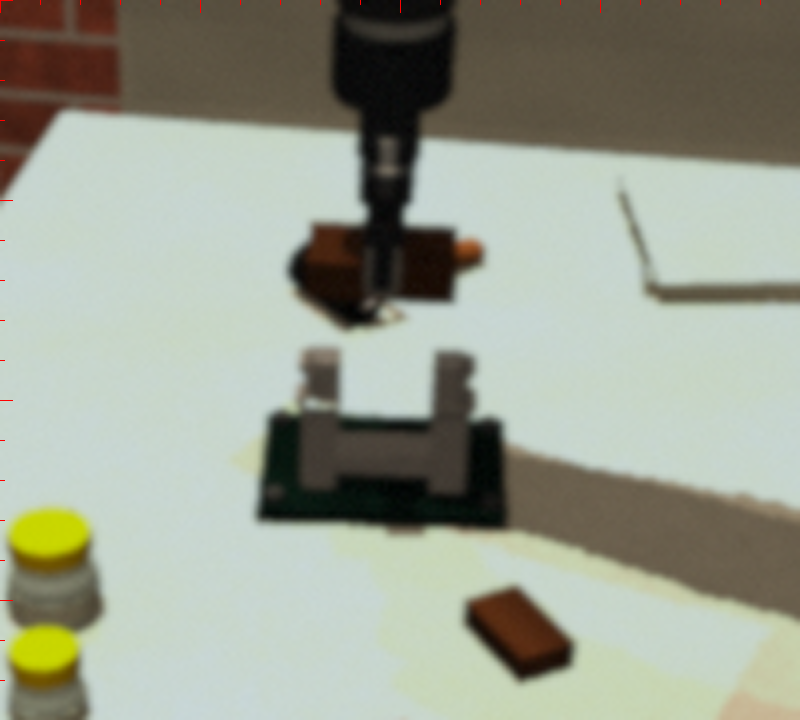

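```bash
python3 - <<'E'
from h import *
crop("pics/w4.png","pics/w4c.png",215,100,195,130,4)
E
```

```text
(no output)
```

View pics/w4c.png

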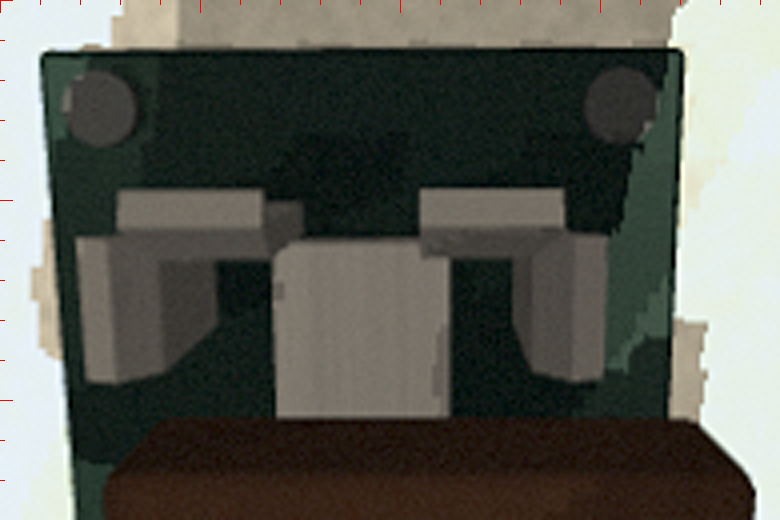

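```bash
cat > m.py <<'E'
from h import *
T=np.load("T4.npy"); f=lambda a:np.array(a)/4+[215,100]
J=rect(170,126,12)[[2,3]]; Bd=rect(98,34,26)[[2,3]]
for o in ([("wrist",J,f([(40,54),(683,52)]),T)],[("wrist",Bd,f([(273,240),(450,240)]),T)],[("wrist",J,f([(40,54),(683,52)]),T),("wrist",Bd,f([(273,240),(450,240)]),T)]):
    p,r=fit(o,[556,-180,.12]);print("jig",p.round(3),r.tolist())
# block in hand: model in tool down frame; bottom z = T z -3.4
z0=T[2,3]-3.4
B0=rect(96,56,0)[[2,3]];B1=rect(96,56,28)[[2,3]]
o=[("wrist",B0,f([(165,419),(690,420)]),T),("wrist",B1,f([(105,480),(755,480)]),T)]
p,r=fit(o,[556,-167,.12],z0);print("blk",p.round(3),r.tolist())
print("tool",T[:3,3],np.arctan2(-T[1,0],-T[0,0]))
E
python3 m.py
```

```text
jig [ 5.57924e+02 -1.81163e+02  1.24000e-01] [[-1.2, 0.1], [1.2, 0.1]]
jig [ 5.56226e+02 -1.81172e+02  1.22000e-01] [[-0.2, 0.0], [0.2, 0.0]]
jig [ 5.57083e+02 -1.81068e+02  1.24000e-01] [[-1.1, -1.0], [1.4, -1.1], [-0.3, 1.2], [0.0, 1.1]]
blk [ 5.61108e+02 -1.66945e+02  1.22000e-01] [[-2.6, -0.4], [3.6, -0.6], [-3.2, 0.7], [2.3, 0.8]]
tool [ 559.53969056 -166.81269303  164.89975976] 0.12267595485873727
```

>>> jog_arm([
  [0.3, -0.7, 1, -0.3, 0.6, 0.1, 0.2],
  [0.2, -0.7, 1, 0, 0, 0, 0.2],
  [0, 0, 1, 0, 0, 0, 0.2],
  [0, 0, 1, 0, 0, 0, 0.2],
  [0, 0, 1, 0, 0, 0, 0.2],
  [0, 0, 0.8, 0, 0, 0, 0.2],
  [0, 0, 0.5, 0, 0, 0, 0.2],
  [0, 0, 0, 0, 0, 0, 0.2],
  [0, 0, 0, 0, 0, 0, 0.2],
  [0, 0, 0, 0, 0, 0, 0.2],
])

```text
clock: 7.9
position: [556.3, -177.8, 96.6]
tool_rot: [-0.001, -0.063, 0.998, 0.001]
contact_force: [0.7, -0.6, -1.0]
grip_width: 0.643
```

```bash
python3 - <<'E'
from h import *
s=arm.state();np.save("T5.npy",toolT(s))
plan([555.6,-181,85],down(np.pi+.123),1)
save("wrist","pics/w5.png");crop("pics/w5.png","pics/w5c.png",200,130,240,120,3)
E
```

```text
rotvec total deg [ 0.1 -0.2  0.2] world d [ -0.7  -3.2 -11.6]
[0.1, -0.31, 1.16] [0.12, -0.15, 0.21]
```

View pics/w5c.png

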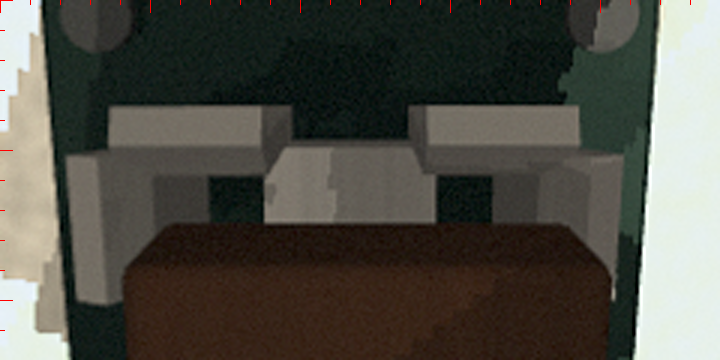

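>>> jog_arm([
  [0.1, -0.3, 0, 0, -0.1, 0.2, 0.2],
  [0, 0, 0, 0, 0, 0, 0.2],
  [0, 0, 0.6, 0, 0, 0, 0.2],
  [0, 0, 0.6, 0, 0, 0, 0.2],
  [0, 0, 0, 0, 0, 0, 0.2],
  [0, 0, 0, 0, 0, 0, 0.2],
  [0, 0, 0, 0, 0, 0, 0.2],
  [0, 0, 0, 0, 0, 0, 0.2],
  [0, 0, 0, 0, 0, 0, 0.2],
  [0, 0, 0, 0, 0, 0, 0.2],
])

```text
clock: 9.2
position: [556.0, -181.2, 84.3]
tool_rot: [0.0, -0.061, 0.998, 0.001]
contact_force: [-1.1, 0.4, -1.2]
grip_width: 0.645
```

```bash
python3 - <<'E'
from h import *
s=arm.state();np.save("T5.npy",toolT(s));print(s["position"])
plan([555.6,-181,29.5],down(np.pi+.123),1)
save("wrist","pics/w6.png");crop("pics/w6.png","pics/w6c.png",200,130,240,120,3)
save("side","pics/s6.png");crop("pics/s6.png","pics/s6c.png",300,130,120,120,5)
E
```

```text
[ 555.95904414 -181.23429372   84.262096  ]
rotvec total deg [ 0.1  0.  -0. ] world d [ -0.4   0.2 -54.8]
[0.03, 0.02, 5.48] [0.09, 0.01, -0.01]
```

View pics/w6c.png

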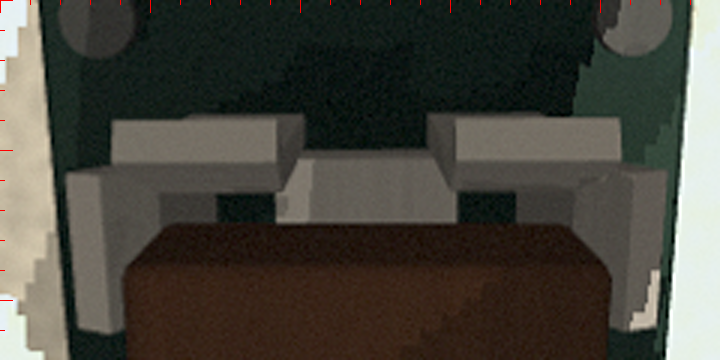

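View pics/s6c.png

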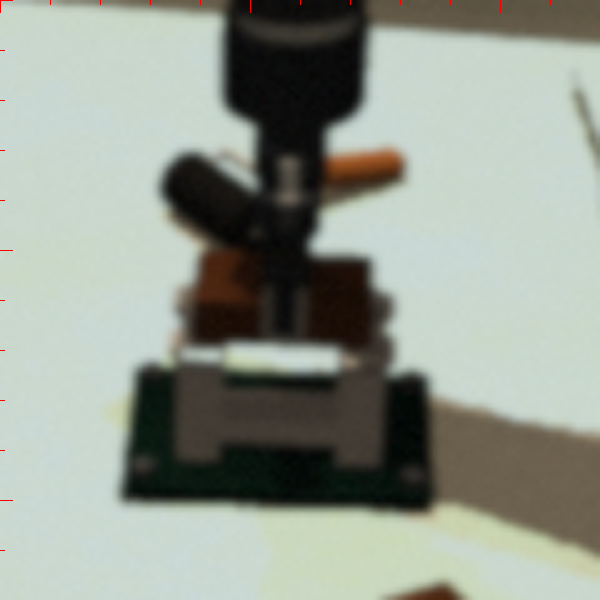

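>>> jog_arm([
  [0, 0, 0.5, 0, 0, 0, 0.2],
  [0, 0, 0.5, 0, 0, 0, 0.2],
  [0, 0, 0.5, 0, 0, 0, 0.2],
  [0, 0, 0.5, 0, 0, 0, 0.2],
  [0, 0, 0.5, 0, 0, 0, 0.2],
  [0, 0, 0.5, 0, 0, 0, 0.2],
  [0, 0, 0.5, 0, 0, 0, 0.2],
  [0, 0, 0, 0, 0, 0, 0.2],
  [0, 0, 0, 0, 0, 0, 0.2],
  [0, 0, 0, 0, 0, 0, 0.2],
])

```text
clock: 10.55
position: [555.6, -181.1, 46.3]
tool_rot: [-0.0, -0.061, 0.998, 0.001]
contact_force: [0.4, -0.0, -1.3]
grip_width: 0.646
```

```bash
python3 - <<'E'
from h import *
s=arm.state();print(s["contact_force"],s["ft_torque"])
plan([555.6,-181,29.5],down(np.pi+.123),1)
E
```

```text
[ 0.41262017 -0.01659654 -1.29373589] [-0.02007675  0.00889935  0.00675859]
rotvec total deg [ 0.1 -0.  -0. ] world d [ -0.    0.1 -16.8]
[0.0, 0.01, 1.68] [0.11, -0.03, -0.01]
```

>>> jog_arm([
  [0, 0, 0.4, 0, 0, 0, 0.2],
  [0, 0, 0.4, 0, 0, 0, 0.2],
  [0, 0, 0.3, 0, 0, 0, 0.2],
  [0, 0, 0.1, 0, 0, 0, 0.2],
  [0, 0, 0.1, 0, 0, 0, 0.2],
  [0, 0, 0.1, 0, 0, 0, 0.2],
  [0, 0, 0.1, 0, 0, 0, 0.2],
  [0, 0, 0.05, 0, 0, 0, 0.2],
  [0, 0, 0.05, 0, 0, 0, 0.2],
  [0, 0, 0, 0, 0, 0, 0.2],
])

```text
clock: 11.8
position: [556.0, -181.2, 29.6]
tool_rot: [0.0, -0.061, 0.998, 0.001]
contact_force: [-0.5, -0.3, -0.3]
grip_width: 0.641
```

>>> jog_arm([
  [0, 0, 0.1, 0, 0, 0, 0.2],
  [0, 0, 0.1, 0, 0, 0, 0.2],
  [0, 0, 0, 0, 0, 0, 0.75],
  [0, 0, 0, 0, 0, 0, 1],
  [0, 0, 0, 0, 0, 0, 1],
  [0, 0, 0, 0, 0, 0, 1],
  [0, 0, -1, 0, 0, 0, 1],
  [0, 0, -2, 0, 0, 0, 1],
  [0, 0, -3, 0, 0, 0, 1],
  [0, 0, -4, 0, 0, 0, 1],
])

```text
clock: 13.05
position: [553.8, -180.6, 130.5]
tool_rot: [-0.002, -0.061, 0.998, 0.002]
contact_force: [0.0, -0.2, -0.6]
grip_width: 1.001
```

```bash
python3 - <<'E'
from h import *
s=arm.state();np.save("T7.npy",toolT(s));print(s["joints"].round(2))
save("wrist","pics/w7.png")
save("side","pics/s7.png");crop("pics/s7.png","pics/s7c.png",300,130,120,120,5)
E
```

```text
[-0.32  0.34 -0.24  0.99  0.   -0.44]
```

View pics/w7.png

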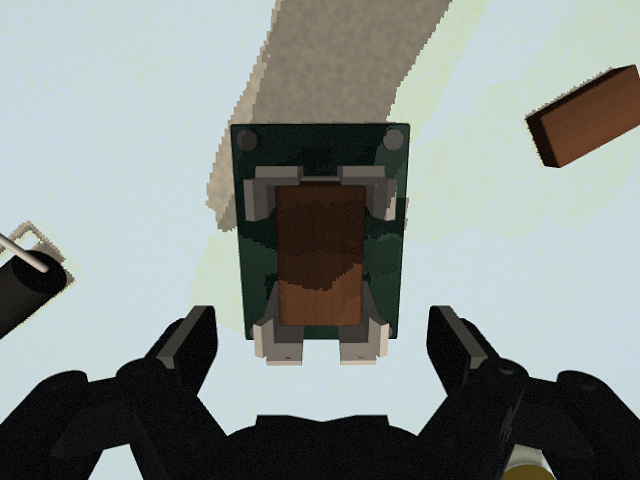

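View pics/s7c.png

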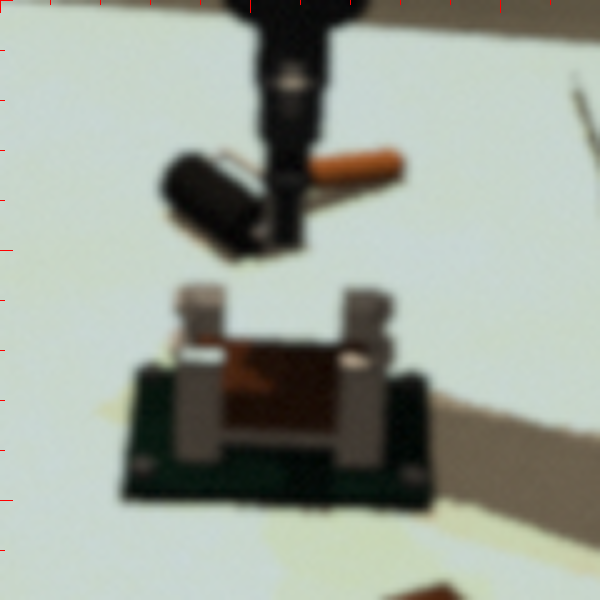

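```bash
python3 - <<'E'
from h import *
T=toolT()
B=rect(96,56,28);crop("pics/w7.png","pics/w7c.png",225,110,190,260,2)
R=down(2.865,np.radians(30)); n=-R.as_matrix()[:,2]
plan(np.array([565.9,335.4,65.2])+n*130,R,12)
E
```

```text
rotvec total deg [-6.  29.8 22.4] world d [ 70.7 499.5  42.7]
[-1.1, 4.06, -0.35] [-0.5, 2.49, 1.86]
[-0.95, 4.1, -0.36] [-0.5, 2.49, 1.86]
[-0.8, 4.13, -0.36] [-0.5, 2.49, 1.86]
[-0.65, 4.15, -0.36] [-0.5, 2.49, 1.86]
[-0.5, 4.18, -0.35] [-0.5, 2.49, 1.86]
[-0.35, 4.19, -0.33] [-0.5, 2.49, 1.86]
[-0.2, 4.2, -0.31] [-0.5, 2.49, 1.86]
[-0.05, 4.21, -0.27] [-0.5, 2.49, 1.86]
[0.1, 4.21, -0.24] [-0.5, 2.49, 1.86]
[0.25, 4.21, -0.19] [-0.5, 2.49, 1.86]
[0.39, 4.2, -0.14] [-0.5, 2.49, 1.86]
[0.53, 4.18, -0.09] [-0.5, 2.49, 1.86]
```

View pics/w7c.png

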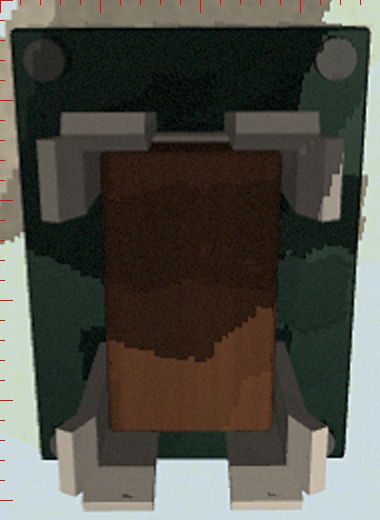

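>>> jog_arm([
  [-1.1, 4.1, -1.2, -0.5, 2.5, 1.9, 1],
  [-1.0, 4.1, -1.2, -0.5, 2.5, 1.9, 1],
  [-0.8, 4.1, -1.2, -0.5, 2.5, 1.9, 1],
  [-0.7, 4.2, -1.2, -0.5, 2.5, 1.9, 1],
  [-0.5, 4.2, -0.3, -0.5, 2.5, 1.9, 1],
  [-0.3, 4.2, -0.3, -0.5, 2.5, 1.9, 1],
  [-0.2, 4.2, -0.3, -0.5, 2.5, 1.9, 1],
  [0, 4.2, -0.3, -0.5, 2.5, 1.9, 1],
  [0.1, 4.2, -0.2, -0.5, 2.5, 1.9, 1],
  [0.2, 4.2, -0.2, -0.5, 2.5, 1.9, 1],
])

```text
clock: 14.4
position: [625.4, 243.9, 207.4]
tool_rot: [-0.219, 0.113, 0.969, 0.031]
contact_force: [1.3, 1.0, -0.0]
grip_width: 1.002
```

```bash
python3 - <<'E'
from h import *
R=down(2.865,np.radians(30)); n=-R.as_matrix()[:,2]
plan(np.array([565.9,335.4,65.2])+n*130,R,4)
E
```

```text
rotvec total deg [-0.6  4.4  2.4] world d [  3.   73.7 -29.6]
[-0.01, 1.8, 0.84] [-0.16, 1.1, 0.6]
[-0.01, 1.8, 0.84] [-0.16, 1.1, 0.6]
[-0.0, 1.8, 0.85] [-0.16, 1.1, 0.6]
[0.0, 1.8, 0.85] [-0.16, 1.1, 0.6]
```

>>> jog_arm([
  [0, 1.8, 0.8, -0.2, 1.1, 0.6, 1],
  [0, 1.8, 0.8, -0.2, 1.1, 0.6, 1],
  [0, 1.8, 0.8, -0.2, 1.1, 0.6, 1],
  [0, 1.2, 0.8, 0, 0.8, 0.5, 1],
  [0, 0, 0.5, 0, 0, 0, 1],
  [0, 0, 0.5, 0, 0, 0, 1],
  [0, 0, 0.5, 0, 0, 0, 1],
  [0, 0, 0, 0, 0, 0, 1],
  [0, 0, 0, 0, 0, 0, 1],
  [0, 0, 0, 0, 0, 0, 1],
])

```text
clock: 15.65
position: [619.9, 317.2, 163.5]
tool_rot: [-0.255, 0.132, 0.957, 0.035]
contact_force: [-0.0, 0.7, 0.6]
grip_width: 1.0
```

```bash
python3 - <<'E'
from h import *
s=arm.state();np.save("T8.npy",toolT(s));print(s["joints"].round(2))
save("wrist","pics/w8.png")
R=down(2.865,np.radians(30)); n=-R.as_matrix()[:,2]
plan(np.array([565.9,335.4,65.2])+n*130,R,1)
E
```

```text
[0.34 0.98 0.81 1.84 0.29 0.55]
rotvec total deg [-0.1  0.2  0.1] world d [ 8.4  0.4 14.3]
[0.02, 0.27, -1.64] [-0.13, 0.19, 0.11]
```

View pics/w8.png

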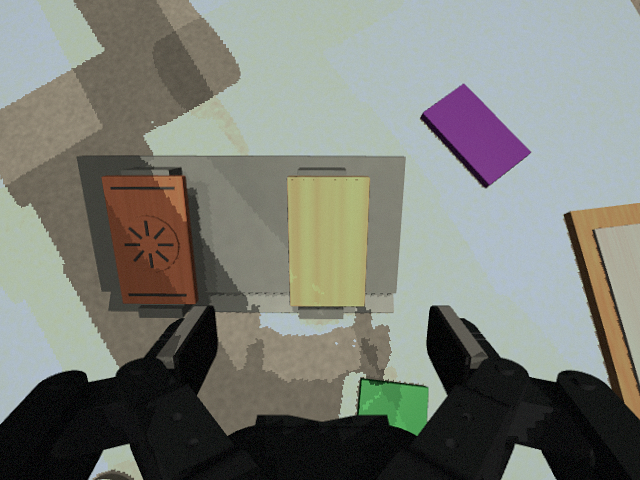

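```bash
python3 - <<'E'
from h import *
crop("pics/w8.png","pics/w8a.png",275,160,110,165,4)
crop("pics/w8.png","pics/w8b.png",90,160,120,165,4)
E
```

```text
(no output)
```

View pics/w8a.png

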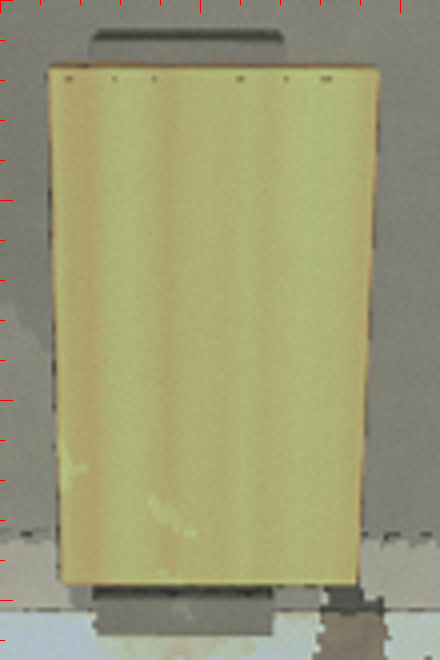

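View pics/w8b.png

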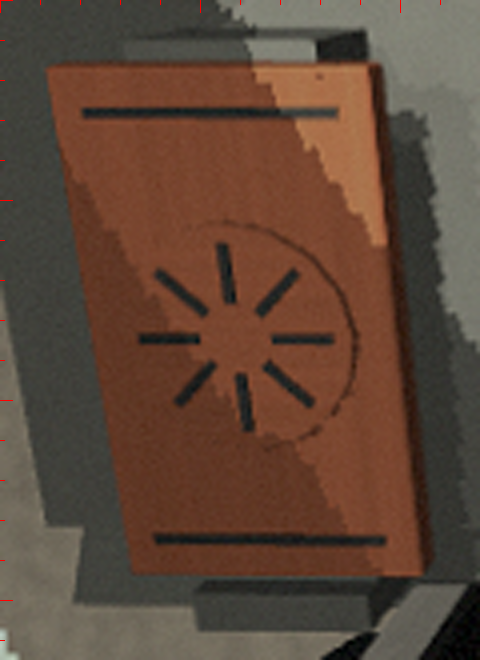

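```bash
cat > m2.py <<'E'
from h import *
T=np.load("T8.npy"); Ry=Rot.from_euler('y',-np.pi/6).as_matrix()
def ft(h,px,g):
    M=rect(96,56,h)@Ry.T  # order (+,+)TL,(+,-)TR,(-,-)BR,(-,+)BL
    r=lambda p:(proj("wrist",M@Rot.from_euler('z',p[3]).as_matrix().T+p[:3],T)-px).ravel()
    s=least_squares(r,g,x_scale=[10,10,10,.1]);print(s.x.round(3),s.fun.reshape(-1,2).round(1).tolist());return s.x
a=ft(10,np.array([(50,70),(379,68),(358,584),(62,583)])/4+[275,160],[566,335,65,2.86])
b=ft(8,np.array([(47,66),(370,66),(420,577),(133,575)])/4+[90,160],[530,213,65,2.86])
d=a-b; print(d, np.hypot(*d[:2]), np.arctan2(d[0],-d[1])+0)
Ru=down(2.87,np.radians(30)).as_matrix(); print("a-b in tool axes",Ru.T@d[:3])
E
python3 m2.py
```

```text
[568.332 335.973  63.367   2.864] [[-0.3, -0.2], [0.1, 0.4], [0.2, -0.1], [0.0, -0.1]]
[533.272 212.807  64.094   2.857] [[-0.1, -0.1], [-0.1, 0.3], [0.6, 0.1], [-0.3, -0.4]]
[ 3.50602129e+01  1.23166426e+02 -7.26898156e-01  7.27085963e-03] 128.05931023909616 2.8642705497400223
a-b in tool axes [ -0.99885662 128.05720837   0.26265955]
```

```bash
python3 - <<'E'
from h import *
R=down(2.864,np.radians(30)); n=-R.as_matrix()[:,2]; o=np.array([568.3,336,63.6])
plan(o+n*20,R,1); plan(o-n*18,R,1)
E
```

```text
rotvec total deg [-0.2  0.2  0.2] world d [-42.1  16.1 -82.6]
[-0.21, 0.42, 9.4] [-0.16, 0.19, 0.16]
rotvec total deg [-0.2  0.2  0.2] world d [ -60.4   21.3 -115.5]
[-0.2, 0.43, 13.2] [-0.16, 0.19, 0.16]
```

>>> jog_arm([
  [-0.2, 0.4, 1, -0.2, 0.2, 0.2, 1],
  [0, 0, 2, 0, 0, 0, 1],
  [0, 0, 2, 0, 0, 0, 1],
  [0, 0, 2, 0, 0, 0, 1],
  [0, 0, 1.2, 0, 0, 0, 1],
  [0, 0, 0.6, 0, 0, 0, 1],
  [0, 0, 0.3, 0, 0, 0, 1],
  [0, 0, 0, 0, 0, 0, 1],
  [0, 0, 0, 0, 0, 0, 1],
  [0, 0, 0, 0, 0, 0, 1],
])

```text
clock: 16.95
position: [577.7, 335.1, 78.0]
tool_rot: [-0.256, 0.134, 0.956, 0.037]
contact_force: [-0.8, 0.4, -0.4]
grip_width: 0.997
```

```bash
python3 - <<'E'
from h import *
s=arm.state();np.save("T9.npy",toolT(s));print(s["joints"].round(2))
save("wrist","pics/w9.png")
R=down(2.864,np.radians(30)); n=-R.as_matrix()[:,2]; o=np.array([568.3,336,63.6])
plan(o-n*18,R,1)
E
```

```text
[0.37 0.92 0.49 1.57 0.31 0.58]
rotvec total deg [ 0.1 -0.  -0.1] world d [-18.1   3.4 -30. ]
[0.08, -0.18, 3.52] [0.13, -0.03, -0.06]
```

View pics/w9.png

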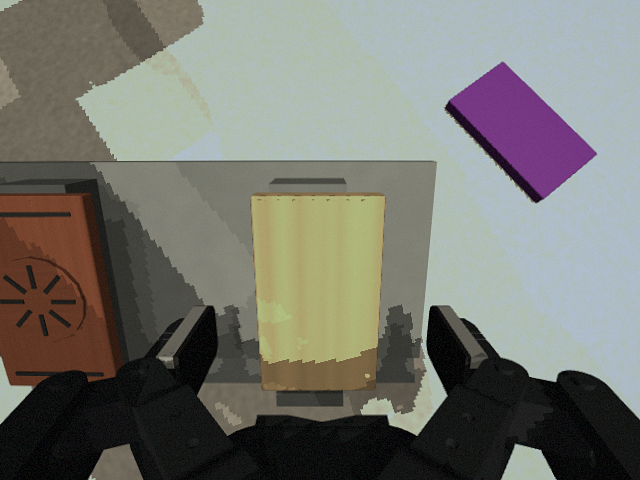

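```bash
sed -e 's/T8/T9/' -e '/^b=/,$d' -e '/^a=/d' m2.py > m3.py; cat >> m3.py <<'E'
a=ft(10,np.array([(251,196),(385,195),(376,389),(263,389)]),[566,335,65,2.86])
R=down(a[3],np.radians(30)); n=-R.as_matrix()[:,2]
plan(a[:3]-n*18,R,1,T)
E
python3 m3.py
```

```text
[568.237 335.982  63.807   2.866] [[-0.2, -0.1], [0.3, 0.3], [0.0, -0.4], [-0.1, 0.2]]
rotvec total deg [ 0.2 -0.  -0.2] world d [-18.1   3.4 -29.8]
[0.1, -0.18, 3.49] [0.19, -0.03, -0.17]
```

>>> jog_arm([
  [0.1, -0.2, 0.6, 0.2, 0, -0.2, 1],
  [0, 0, 0.8, 0, 0, 0, 1],
  [0, 0, 0.8, 0, 0, 0, 1],
  [0, 0, 0.6, 0, 0, 0, 1],
  [0, 0, 0.3, 0, 0, 0, 1],
  [0, 0, 0, 0, 0, 0, 1],
  [0, 0, 0, 0, 0, 0, 0.2],
  [0, 0, 0, 0, 0, 0, 0.2],
  [0, 0, 0, 0, 0, 0, 0.2],
  [0, 0, 0, 0, 0, 0, 0.2],
])

```text
clock: 18.25
position: [560.8, 337.7, 50.3]
tool_rot: [-0.256, 0.132, 0.957, 0.036]
contact_force: [0.1, -0.5, -0.0]
grip_width: 0.638
```

```bash
python3 - <<'E'
from h import *
s=arm.state();T=toolT(s);np.save("T10.npy",T);print(s["joints"].round(2),s["grip_width"])
R=down(2.866,np.radians(30)); n=-R.as_matrix()[:,2]; o=np.array([568.2,336,63.8])
plan(o-n*18,R,1); print("origin in tool",T[:3,:3].T@(o-T[:3,3]))
# next: lift to over jig
p=np.array([556.5,-181.1,160]);plan(p,down(np.pi+.123),14)
save("wrist","pics/w10.png")
E
```

```text
[0.39 0.9  0.4  1.49 0.31 0.59] 0.6382981384960196
rotvec total deg [0.  0.  0.1] world d [-1.2  0.7 -2.1]
[0.02, 0.04, 0.25] [0.01, 0.03, 0.05]
origin in tool [  0.16374267   0.3835383  -15.49714921]
rotvec total deg [  6.  -29.6 -22.3] world d [  -4.3 -518.8  109.7]
[-0.45, -3.57, -1.17] [0.43, -2.11, -1.59]
[-0.4, -3.59, -1.13] [0.43, -2.11, -1.59]
[-0.34, -3.61, -1.09] [0.43, -2.11, -1.59]
[-0.28, -3.63, -1.05] [0.43, -2.11, -1.59]
[-0.21, -3.64, -1.01] [0.43, -2.11, -1.59]
[-0.15, -3.66, -0.98] [0.43, -2.11, -1.59]
[-0.08, -3.67, -0.95] [0.43, -2.11, -1.59]
[-0.01, -3.68, -0.92] [0.43, -2.11, -1.59]
[0.05, -3.68, -0.89] [0.43, -2.11, -1.59]
[0.12, -3.69, -0.87] [0.43, -2.11, -1.59]
[0.2, -3.69, -0.84] [0.43, -2.11, -1.59]
[0.27, -3.69, -0.82] [0.43, -2.11, -1.59]
[0.34, -3.68, -0.81] [0.43, -2.11, -1.59]
[0.41, -3.68, -0.79] [0.43, -2.11, -1.59]
```

View pics/w10.png

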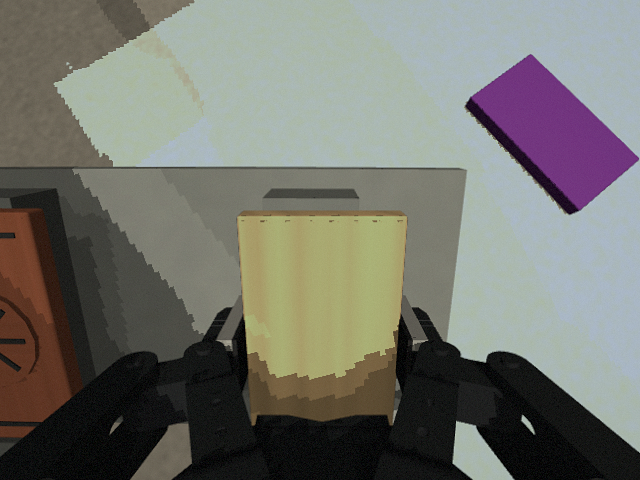

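>>> jog_arm([
  [0, 0, -0.8, 0, 0, 0, 0.2],
  [0, 0, -2, 0, 0, 0, 0.2],
  [0, 0, -3, 0, 0, 0, 0.2],
  [0, 0, -3, 0, 0, 0, 0.2],
  [0, -1, -3, 0, 0, 0, 0.2],
  [0, -3, -1, 0.4, -2, -1.5, 0.2],
  [0, -4, 0, 0.4, -2, -1.5, 0.2],
  [0, -4.2, 0, 0.4, -2, -1.5, 0.2],
  [0, -4.2, 0, 0.4, -2, -1.5, 0.2],
  [0, -4.2, 0, 0.4, -2, -1.5, 0.2],
])

```text
clock: 19.55
position: [581.0, 115.2, 163.2]
tool_rot: [-0.167, 0.063, 0.984, 0.024]
contact_force: [0.7, 0.2, -1.3]
grip_width: 0.641
```

```bash
python3 - <<'E'
from h import *
p=np.array([556.5,-181.1,150]);plan(p,down(np.pi+.123),8)
E
```

```text
rotvec total deg [  3.9 -19.1 -14.3] world d [ -24.5 -296.3  -13.2]
[-0.2, -3.71, 0.0] [0.49, -2.39, -1.79]
[-0.08, -3.72, 0.04] [0.49, -2.39, -1.79]
[0.03, -3.72, 0.08] [0.49, -2.39, -1.79]
[0.15, -3.72, 0.1] [0.49, -2.39, -1.79]
[0.27, -3.71, 0.13] [0.49, -2.39, -1.79]
[0.39, -3.7, 0.14] [0.49, -2.39, -1.79]
[0.52, -3.68, 0.16] [0.49, -2.39, -1.79]
[0.64, -3.66, 0.16] [0.49, -2.39, -1.79]
```

>>> jog_arm([
  [-0.2, -3.7, -0.3, 0.5, -2.4, -1.8, 0.2],
  [-0.1, -3.7, 0, 0.5, -2.4, -1.8, 0.2],
  [0, -3.7, 0, 0.5, -2.4, -1.8, 0.2],
  [0.2, -3.7, 0, 0.5, -2.4, -1.8, 0.2],
  [0.3, -3.7, 0, 0.5, -2.4, -1.8, 0.2],
  [0.4, -3.7, 0, 0.5, -2.4, -1.8, 0.2],
  [0.5, -3, 0, 0.5, -2.4, -1.8, 0.2],
  [0.2, -1, 0, 0.2, -1, -0.6, 0.2],
  [0, 0, 0, 0, 0, 0, 0.2],
  [0, 0, 0, 0, 0, 0, 0.2],
])

```text
clock: 20.8
position: [560.9, -158.1, 167.7]
tool_rot: [-0.004, -0.054, 0.999, 0.0]
contact_force: [0.0, -0.8, -1.5]
grip_width: 0.643
```

```bash
python3 - <<'E'
from h import *
s=arm.state();np.save("T11.npy",toolT(s));print(s["joint_velocities"].round(2))
plan([556.5,-181.1,108],down(np.pi+.123),1)
save("wrist","pics/w11.png");crop("pics/w11.png","pics/w11c.png",205,100,225,330,2)
E
```

```text
[0. 0. 0. 0. 0. 0.]
rotvec total deg [ 0.1 -0.4 -0.9] world d [ -4.4 -23.  -59.7]
[0.64, -2.25, 5.98] [0.07, -0.43, -0.91]
```

View pics/w11c.png

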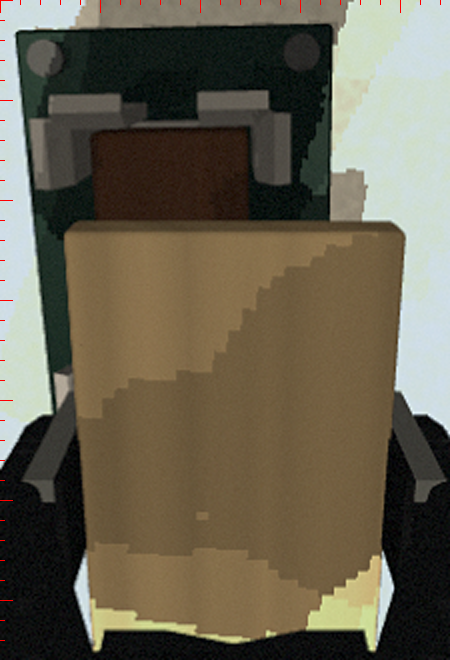

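>>> jog_arm([
  [0.3, -1.1, 1, 0, -0.4, -0.9, 0.2],
  [0.3, -1.1, 1.5, 0, 0, 0, 0.2],
  [0, 0, 1.5, 0, 0, 0, 0.2],
  [0, 0, 1.5, 0, 0, 0, 0.2],
  [0, 0, 1, 0, 0, 0, 0.2],
  [0, 0, 0.5, 0, 0, 0, 0.2],
  [0, 0, 0, 0, 0, 0, 0.2],
  [0, 0, 0, 0, 0, 0, 0.2],
  [0, 0, 0, 0, 0, 0, 0.2],
  [0, 0, 0, 0, 0, 0, 0.2],
])

```text
clock: 22.1
position: [557.6, -180.0, 91.7]
tool_rot: [-0.001, -0.063, 0.998, 0.001]
contact_force: [0.3, 0.2, -0.2]
grip_width: 0.642
```

```bash
python3 - <<'E'
from h import *
s=arm.state();np.save("T12.npy",toolT(s));print(s["joint_velocities"].round(2))
plan([556.5,-181.1,69],down(np.pi+.123),1)
save("wrist","pics/w12.png");crop("pics/w12.png","pics/w12c.png",200,130,240,120,3)
save("side","pics/s12.png");crop("pics/s12.png","pics/s12c.png",300,130,120,120,5)
E
```

```text
[ 0.   -0.01  0.    0.    0.   -0.  ]
rotvec total deg [ 0.1 -0.1  0.2] world d [ -1.1  -1.1 -22.7]
[0.12, -0.1, 2.27] [0.14, -0.1, 0.23]
```

View pics/w12c.png

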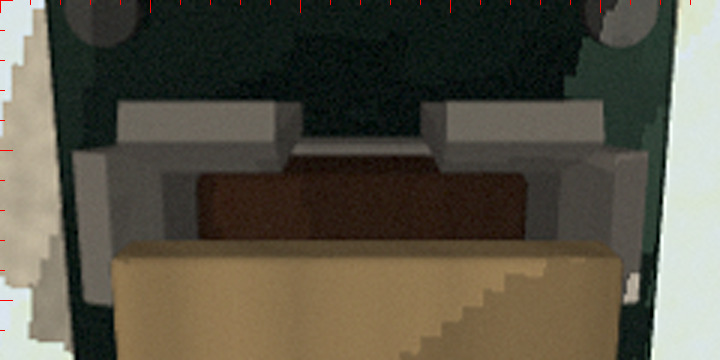

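View pics/s12c.png

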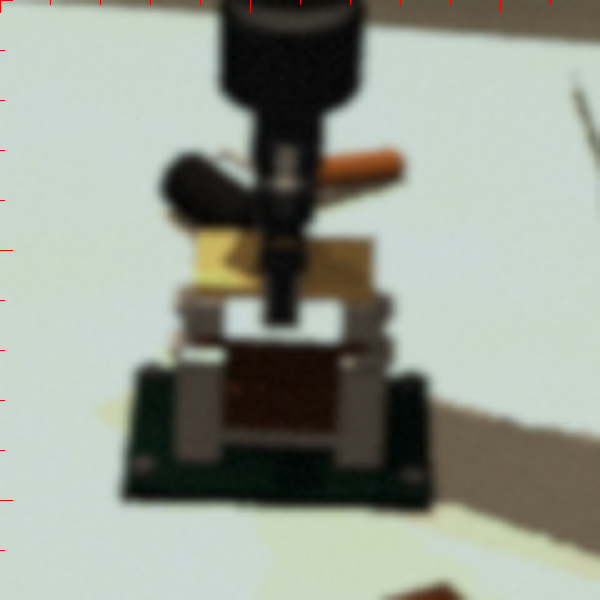

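```bash
python3 - <<'E'
from h import *
# tool frame: board x uphill=tool x; up=-z tool
def pr(ox,oy,oz,h):
    M=np.array([[48,-28,-h],[48,28,-h]],float)+[ox,oy,oz]; return proj("wrist",M,np.eye(4)).round(1).tolist()
print("board top",pr(.2,.4,-15.5,10),"bot",pr(.2,.4,-15.5,0)," +1mm x",pr(1.2,.4,-15.5,10))
print("block top",pr(-.7,0,-3.4,28))
E
```

```text
board top [[239.8, 215.2], [409.2, 215.1]] bot [[245.9, 209.3], [402.7, 209.1]]  +1mm x [[239.6, 212.3], [409.4, 212.1]]
block top [[234.6, 222.0], [412.1, 221.8]]
```

>>> jog_arm([
  [0.1, -0.07, 0, 0.1, -0.1, 0.2, 0.2],
  [0, 0, 0.4, 0, 0, 0, 0.2],
  [0, 0, 0.5, 0, 0, 0, 0.2],
  [0, 0, 0.5, 0, 0, 0, 0.2],
  [0, 0, 0.5, 0, 0, 0, 0.2],
  [0, 0, 0.5, 0, 0, 0, 0.2],
  [0, 0, 0.5, 0, 0, 0, 0.2],
  [0, 0, 0.4, 0, 0, 0, 0.2],
  [0, 0, 0.2, 0, 0, 0, 0.2],
  [0, 0, 0, 0, 0, 0, 0.2],
])

```text
clock: 23.45
position: [556.2, -180.8, 53.6]
tool_rot: [-0.0, -0.062, 0.998, 0.0]
contact_force: [0.1, 0.2, -0.6]
grip_width: 0.645
```

```bash
python3 - <<'E'
from h import *
plan([556.6,-180.7,38.5],down(np.pi+.123),1)
save("wrist","pics/w13.png");crop("pics/w13.png","pics/w13c.png",200,130,240,120,3)
E
```

```text
rotvec total deg [ 0.1 -0.1  0. ] world d [  0.4   0.1 -15.1]
[-0.04, -0.0, 1.51] [0.05, -0.05, 0.01]
```

View pics/w13c.png

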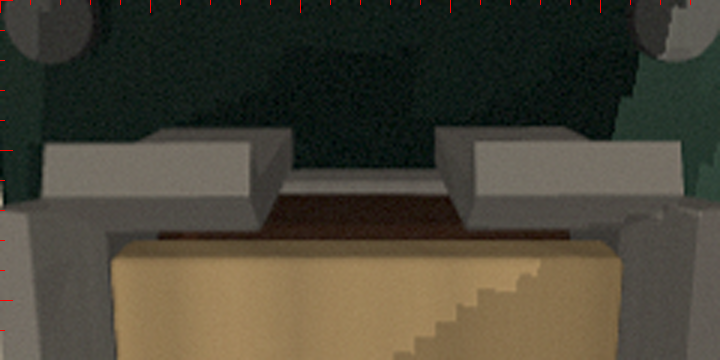

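Inside the pocket, no side contact. Last 15 mm.

>>> jog_arm([
  [0, 0, 0.4, 0, 0, 0, 0.2],
  [0, 0, 0.4, 0, 0, 0, 0.2],
  [0, 0, 0.2, 0, 0, 0, 0.2],
  [0, 0, 0.1, 0, 0, 0, 0.2],
  [0, 0, 0.1, 0, 0, 0, 0.2],
  [0, 0, 0.1, 0, 0, 0, 0.2],
  [0, 0, 0.1, 0, 0, 0, 0.2],
  [0, 0, 0.05, 0, 0, 0, 0.2],
  [0, 0, 0.0, 0, 0, 0, 0.2],
  [0, 0, 0, 0, 0, 0, 0.2],
])

```text
clock: 24.75
position: [557.8, -180.9, 45.7]
tool_rot: [0.002, -0.062, 0.998, -0.0]
contact_force: [-0.7, -0.4, 1.7]
grip_width: 0.643
```

```bash
python3 - <<'E'
from h import *
print(arm.state()["ft_torque"],arm.state()["contact_force"])
save("side","pics/s14.png");crop("pics/s14.png","pics/s14c.png",320,160,80,80,8)
E
```

```text
[ 0.04028041  0.19618795 -0.06053393] [-0.67993627 -0.42122423  1.66770485]
```

View pics/s14c.png

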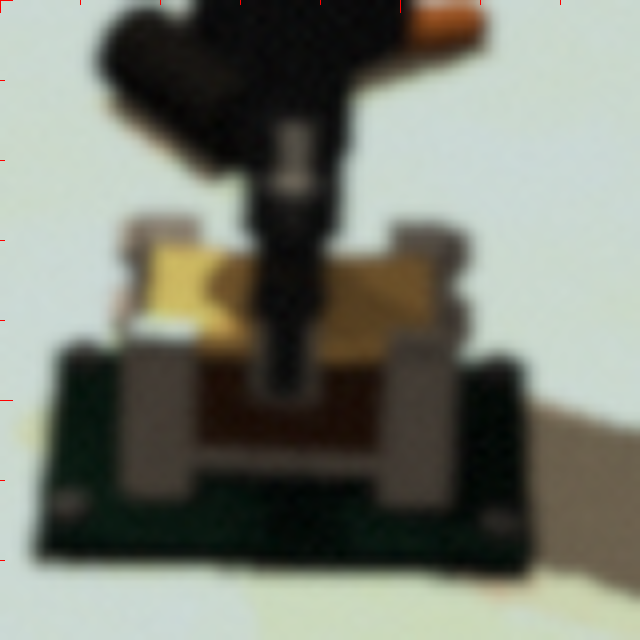

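```bash
python3 - <<'E'
from h import *
s=arm.state();np.save("T14.npy",toolT(s))
save("wrist","pics/w14.png");crop("pics/w14.png","pics/w14c.png",180,130,280,300,2)
plan([556.6,-180.7,38.5],down(np.pi+.123),1)
E
```

```text
rotvec total deg [-0.   0.3  0. ] world d [-1.2  0.2 -7.2]
[0.12, 0.04, 0.72] [-0.03, 0.27, 0.01]
```

View pics/w14c.png

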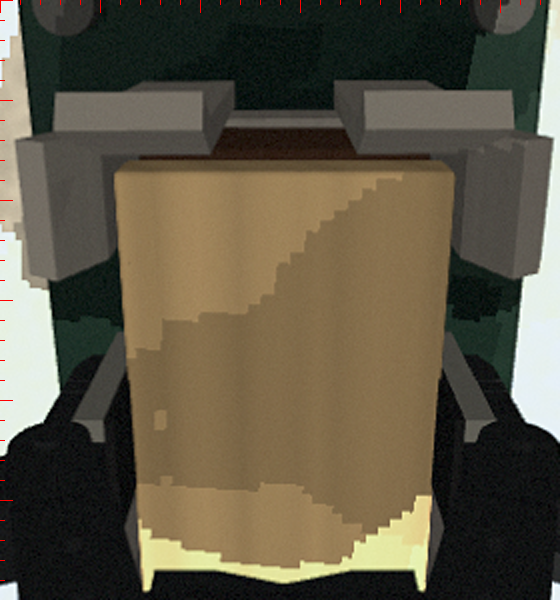

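>>> jog_arm([
  [0.1, 0, -0.2, 0, 0.3, 0, 0.2],
  [0.1, 0, -0.1, 0, 0, 0, 0.2],
  [0, 0, 0, 0, 0, 0, 0.2],
  [0, 0, 0.3, 0, 0, 0, 0.2],
  [0, 0, 0.3, 0, 0, 0, 0.2],
  [0, 0, 0.2, 0, 0, 0, 0.2],
  [0, 0, 0.2, 0, 0, 0, 0.2],
  [0, 0, 0, 0, 0, 0, 0.2],
  [0, 0, 0, 0, 0, 0, 0.2],
  [0, 0, 0, 0, 0, 0, 0.2],
])

```text
clock: 26.1
position: [556.5, -181.0, 43.4]
tool_rot: [0.001, -0.062, 0.998, -0.0]
contact_force: [-0.6, 0.4, 2.3]
grip_width: 0.642
```

```bash
python3 - <<'E'
from h import *
s=arm.state();print(s["ft_torque"],s["contact_force"])
plan([556.0,-180.7,38.5],down(np.pi+.123),1)
E
```

```text
[0.04882587 0.2024167  0.01698991] [-0.64586076  0.41155994  2.26328816]
rotvec total deg [-0.1  0.1  0. ] world d [-0.5  0.3 -4.9]
[0.05, 0.04, 0.49] [-0.05, 0.13, 0.01]
```

>>> jog_arm([
  [0.05, -0.03, -0.2, 0, 0.1, 0, 0.2],
  [0, -0.02, -0.2, 0, 0, 0, 0.2],
  [0, 0, 0, 0, 0, 0, 0.2],
  [0, 0, 0.2, 0, 0, 0, 0.2],
  [0, 0, 0.2, 0, 0, 0, 0.2],
  [0, 0, 0.2, 0, 0, 0, 0.2],
  [0, 0, 0.2, 0, 0, 0, 0.2],
  [0, 0, 0.2, 0, 0, 0, 0.2],
  [0, 0, 0.3, 0, 0, 0, 0.2],
  [0, 0, 0.3, 0, 0, 0, 0.2],
])

```text
clock: 27.35
position: [557.6, -181.4, 41.6]
tool_rot: [0.003, -0.062, 0.998, -0.001]
contact_force: [-7.2, 2.9, 23.0]
grip_width: 0.644
```

```bash
python3 - <<'E'
from h import *
s=arm.state();print(s["ft_torque"],s["contact_force"])
plan([556.0,-180.7,38.5],down(np.pi+.123),1)
save("wrist","pics/w15.png");crop("pics/w15.png","pics/w15c.png",180,130,280,300,2)
E
```

```text
[ 0.70221668  1.53643379 -0.09867122] [-7.23841349  2.88991465 23.02624414]
rotvec total deg [-0.1  0.4  0. ] world d [-1.6  0.7 -3.1]
[0.16, 0.09, 0.31] [-0.09, 0.35, 0.01]
```

View pics/w15c.png

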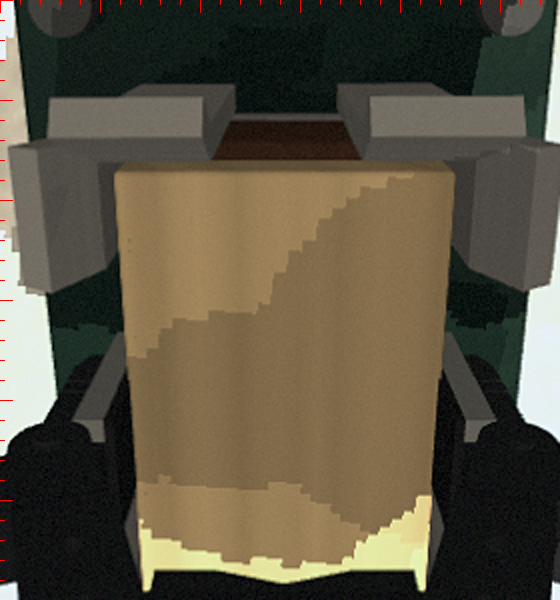

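```bash
python3 - <<'E'
from h import *
save("side","pics/s15.png");crop("pics/s15.png","pics/s15c.png",325,170,65,65,10)
save("top","pics/t15.png")
E
```

```text
(no output)
```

View pics/s15c.png

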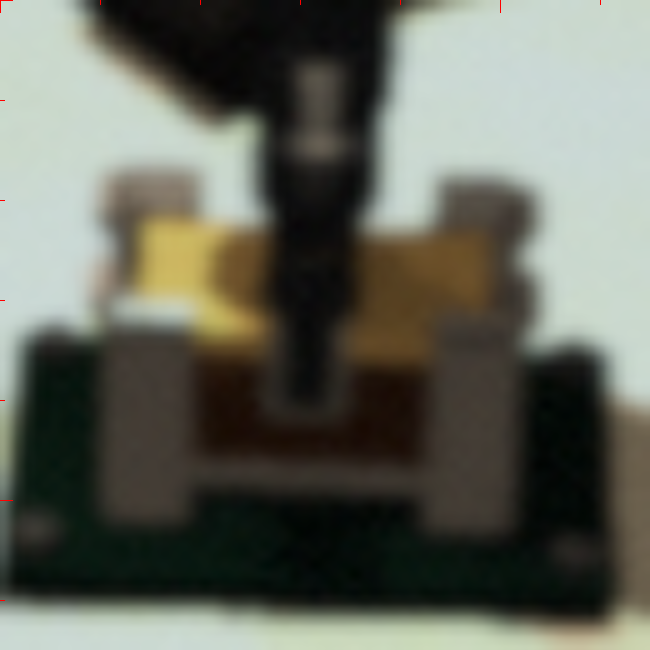

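```bash
python3 - <<'E'
from h import *
R=Rot.from_euler('z',.123).as_matrix()
for x in (-20,0,20):
  P=np.array([[x,28,26],[x,28,54],[x,28,64],[x,-28,64],[x,63,12]],float)@R.T+[556.5,-181.1,0]
  print(proj("side",P).round(1).tolist())
E
```

```text
[[362.2, 217.0], [362.6, 208.4], [362.8, 205.2], [363.0, 194.6], [361.8, 228.5]]
[[354.9, 216.8], [355.2, 208.1], [355.3, 205.0], [355.9, 194.4], [354.4, 228.2]]
[[347.6, 216.5], [347.8, 207.8], [347.9, 204.7], [348.7, 194.1], [347.0, 227.9]]
```

>>> jog_arm([
  [0, 0, -1, 0, 0.3, 0, 0.2],
  [0, 0, -2, 0, 0, 0, 0.2],
  [0, 0, -3, 0, 0, 0, 0.2],
  [0, 0, -3.5, 0, 0, 0, 0.2],
  [-0.5, 2, -2, 0, 1, 0.8, 0.2],
  [-1, 4, -0.5, -0.5, 2.4, 1.8, 0.2],
  [-1, 4.2, -0.4, -0.5, 2.4, 1.8, 0.2],
  [-0.8, 4.2, -0.4, -0.5, 2.4, 1.8, 0.2],
  [-0.7, 4.2, -0.4, -0.5, 2.4, 1.8, 0.2],
  [-0.6, 4.2, -0.4, -0.5, 2.4, 1.8, 0.2],
])

```text
clock: 28.75
position: [593.5, 51.4, 181.3]
tool_rot: [-0.118, 0.031, 0.992, 0.013]
contact_force: [0.4, 0.3, -1.6]
grip_width: 0.647
```

```bash
python3 - <<'E'
from h import *
T=np.load("T10.npy");R=Rot.from_matrix(T[:3,:3]);n=-T[:3,2];print(T[:3,3])
plan(T[:3,3]+n*100,R,8)
E
```

```text
[560.78381213 337.70107511  50.29288899]
rotvec total deg [-3.5 16.2 11.6] world d [ 15.3 272.7 -44.4]
[-0.12, 3.4, 0.61] [-0.44, 2.03, 1.45]
[-0.05, 3.4, 0.63] [-0.44, 2.03, 1.45]
[0.01, 3.4, 0.66] [-0.44, 2.03, 1.45]
[0.07, 3.39, 0.68] [-0.44, 2.03, 1.45]
[0.13, 3.38, 0.71] [-0.44, 2.03, 1.45]
[0.19, 3.37, 0.75] [-0.44, 2.03, 1.45]
[0.25, 3.36, 0.78] [-0.44, 2.03, 1.45]
[0.31, 3.35, 0.82] [-0.44, 2.03, 1.45]
```

>>> jog_arm([
  [-0.1, 3.4, 0.2, -0.4, 2, 1.4, 0.2],
  [0, 3.4, 0.2, -0.4, 2, 1.4, 0.2],
  [0, 3.4, 0.2, -0.4, 2, 1.4, 0.2],
  [0.1, 3.4, 0.4, -0.4, 2, 1.4, 0.2],
  [0.1, 3.4, 0.7, -0.4, 2, 1.4, 0.2],
  [0.2, 3.4, 0.7, -0.4, 2, 1.4, 0.2],
  [0.2, 3.2, 1, -0.4, 2, 1.4, 0.2],
  [0.3, 1.5, 1, -0.2, 1, 0.7, 0.2],
  [0, 0, 0.5, 0, 0, 0, 0.2],
  [0, 0, 0, 0, 0, 0, 0.2],
])

```text
clock: 30.0
position: [603.4, 313.1, 138.6]
tool_rot: [-0.251, 0.124, 0.96, 0.028]
contact_force: [-0.1, -0.1, -0.8]
grip_width: 0.644
```

```bash
python3 - <<'E'
from h import *
T=np.load("T10.npy");R=Rot.from_matrix(T[:3,:3]);n=-T[:3,2]
print(arm.state()["joint_velocities"].round(2))
plan(T[:3,3],R,1)
E
```

```text
[-0. -0.  0.  0. -0. -0.]
rotvec total deg [-1.1  0.7  0.7] world d [-42.6  24.6 -88.4]
[-0.18, 1.38, 10.02] [-1.06, 0.69, 0.71]
```

>>> jog_arm([
  [-0.1, 0.7, 1, -1, 0.7, 0.7, 0.2],
  [-0.1, 0.7, 1.7, 0, 0, 0, 0.2],
  [0, 0, 1.7, 0, 0, 0, 0.2],
  [0, 0, 1.7, 0, 0, 0, 0.2],
  [0, 0, 1.3, 0, 0, 0, 0.2],
  [0, 0, 0.7, 0, 0, 0, 0.2],
  [0, 0, 0.4, 0, 0, 0, 0.2],
  [0, 0, 0, 0, 0, 0, 0.2],
  [0, 0, 0, 0, 0, 0, 0.2],
  [0, 0, 0, 0, 0, 0, 0.2],
])

```text
clock: 31.25
position: [576.7, 332.3, 75.6]
tool_rot: [-0.246, 0.139, 0.958, 0.044]
contact_force: [0.2, -1.0, -1.0]
grip_width: 0.643
```

```bash
python3 - <<'E'
from h import *
T=np.load("T10.npy");R=Rot.from_matrix(T[:3,:3]);n=-T[:3,2]
plan(T[:3,3],R,1)
E
```

```text
rotvec total deg [ 1.2  1.  -0.4] world d [-15.9   5.4 -25.3]
[0.25, 0.01, 3.03] [1.24, 1.04, -0.45]
```

>>> jog_arm([
  [0.25, 0, 0.2, 1.2, 1, -0.4, 0.2],
  [0, 0, 0.4, 0, 0, 0, 0.2],
  [0, 0, 0.6, 0, 0, 0, 0.2],
  [0, 0, 0.6, 0, 0, 0, 0.2],
  [0, 0, 0.4, 0, 0, 0, 0.2],
  [0, 0, 0.2, 0, 0, 0, 0.2],
  [0, 0, 0.2, 0, 0, 0, 0.2],
  [0, 0, 0.2, 0, 0, 0, 0.2],
  [0, 0, 0, 0, 0, 0, 0.2],
  [0, 0, 0, 0, 0, 0, 0.2],
])

```text
clock: 32.5
position: [574.5, 332.6, 74.9]
tool_rot: [-0.245, 0.133, 0.96, 0.036]
contact_force: [1.5, -0.8, 1.4]
grip_width: 0.645
```

```bash
python3 - <<'E'
from h import *
T=np.load("T10.npy");R=Rot.from_matrix(T[:3,:3]);n=-T[:3,2]
plan(T[:3,3],R,1)
E
```

```text
rotvec total deg [0.3 1.3 0. ] world d [-13.7   5.1 -24.6]
[0.1, 0.11, 2.86] [0.27, 1.33, 0.03]
```

```bash
python3 - <<'E'
from h import *
save("wrist","pics/w16.png");save("side","pics/s16.png");crop("pics/s16.png","pics/s16c.png",260,250,140,140,4)
print(arm.state()["joints"].round(3),arm.state()["ft_torque"],arm.state()["contact_force"])
E
```

```text
[0.377 0.888 0.434 1.523 0.3   0.591] [-0.31020518 -0.39839329  0.14075867] [ 1.79405199 -1.21497565  2.77144598]
```

View pics/w16.png

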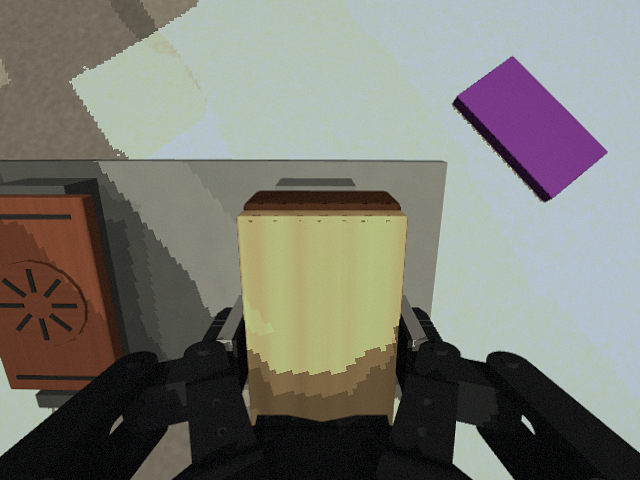

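View pics/s16c.png

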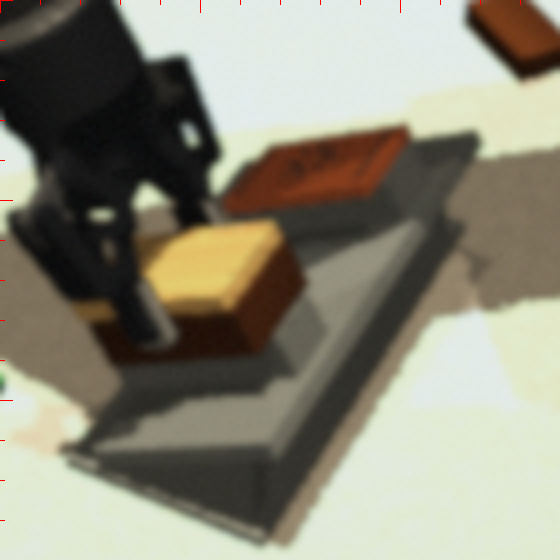

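```bash
python3 - <<'E'
from h import *
crop("pics/w16.png","pics/w16c.png",225,175,200,60,4)
for z in (12.5,14,15.5): print(proj("wrist",np.array([[48.2,-27.6,z],[48.2,28.4,z]]),np.eye(4)).round(1).tolist())
E
```

```text
[[258.6, 195.4], [388.3, 195.2]]
[[259.2, 194.9], [387.6, 194.7]]
[[259.7, 194.3], [387.0, 194.2]]
```

View pics/w16c.png

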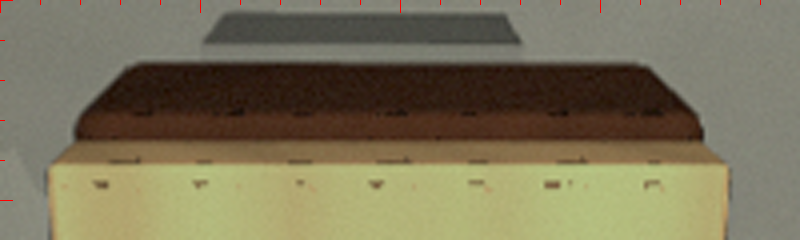

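>>> jog_arm([
  [0, 0, -0.5, 0, 0, 0, 0.2],
  [0, 0, -1.5, 0, 0, 0, 0.2],
  [0, 0, -2.5, 0, 0, 0, 0.2],
  [0, 0, -3, 0, 0, 0, 0.2],
  [0, -1, -3, 0, 0, 0, 0.2],
  [0, -3, -1, 0.4, -2, -1.5, 0.2],
  [0, -4, -0.3, 0.4, -2, -1.5, 0.2],
  [0, -4, -0.3, 0.4, -2, -1.5, 0.2],
  [0, -4, -0.3, 0.4, -2, -1.5, 0.2],
  [0, -4, -0.3, 0.4, -2, -1.5, 0.2],
])

```text
clock: 33.85
position: [587.0, 119.2, 180.3]
tool_rot: [-0.163, 0.063, 0.984, 0.022]
contact_force: [0.0, -0.1, -0.9]
grip_width: 0.645
```

```bash
python3 - <<'E'
from h import *
p=np.array([556.5,-181.1,165]);plan(p,down(np.pi+.123),8)
E
```

```text
rotvec total deg [  3.7 -18.6 -14.3] world d [ -30.5 -300.3  -15.3]
[-0.14, -3.78, 0.06] [0.46, -2.32, -1.78]
[-0.02, -3.78, 0.1] [0.46, -2.32, -1.78]
[0.1, -3.78, 0.12] [0.46, -2.32, -1.78]
[0.22, -3.77, 0.15] [0.46, -2.32, -1.78]
[0.35, -3.76, 0.17] [0.46, -2.32, -1.78]
[0.47, -3.74, 0.18] [0.46, -2.32, -1.78]
[0.59, -3.73, 0.19] [0.46, -2.32, -1.78]
[0.72, -3.7, 0.19] [0.46, -2.32, -1.78]
```

>>> jog_arm([
  [-0.1, -3.8, 0, 0.5, -2.3, -1.8, 0.2],
  [0, -3.8, 0, 0.5, -2.3, -1.8, 0.2],
  [0.1, -3.8, 0, 0.5, -2.3, -1.8, 0.2],
  [0.2, -3.8, 0, 0.5, -2.3, -1.8, 0.2],
  [0.3, -3.8, 0, 0.5, -2.3, -1.8, 0.2],
  [0.5, -3.8, 0, 0.5, -2.3, -1.8, 0.2],
  [0.6, -3.8, 0, 0.5, -2.3, -1.8, 0.2],
  [0.5, -3.0, 0, 0.3, -1.6, -1.2, 0.2],
  [0, -1, 0, 0, 0, 0, 0.2],
  [0, 0, 0, 0, 0, 0, 0.2],
])

```text
clock: 35.1
position: [557.3, -195.5, 175.9]
tool_rot: [-0.006, -0.061, 0.998, 0.001]
contact_force: [0.3, -0.5, -1.4]
grip_width: 0.641
```

```bash
python3 - <<'E'
from h import *
plan([557.3,-180.8,107],down(np.pi+.123),1)
E
```

```text
rotvec total deg [ 0.2 -0.7 -0. ] world d [ -0.   14.7 -68.9]
[-0.26, 1.44, 6.89] [0.17, -0.66, -0.03]
```

>>> jog_arm([
  [-0.1, 0.7, 1, 0.2, -0.7, 0, 0.2],
  [0, 0.7, 1.5, 0, 0, 0, 0.2],
  [0, 0, 1.5, 0, 0, 0, 0.2],
  [0, 0, 1.3, 0, 0, 0, 0.2],
  [0, 0, 0.8, 0, 0, 0, 0.2],
  [0, 0, 0.4, 0, 0, 0, 0.2],
  [0, 0, 0.2, 0, 0, 0, 0.2],
  [0, 0, 0, 0, 0, 0, 0.2],
  [0, 0, 0, 0, 0, 0, 0.2],
  [0, 0, 0, 0, 0, 0, 0.2],
])

```text
clock: 36.35
position: [557.8, -177.8, 104.8]
tool_rot: [-0.0, -0.063, 0.998, 0.001]
contact_force: [0.9, -0.8, -0.8]
grip_width: 0.644
```

```bash
python3 - <<'E'
from h import *
plan([557.3,-180.8,92],down(np.pi+.123),1)
save("wrist","pics/w17.png");crop("pics/w17.png","pics/w17c.png",200,130,240,120,3)
E
```

```text
rotvec total deg [ 0.1 -0.   0.2] world d [ -0.5  -3.  -12.8]
[0.09, -0.3, 1.28] [0.1, -0.04, 0.16]
```

View pics/w17c.png

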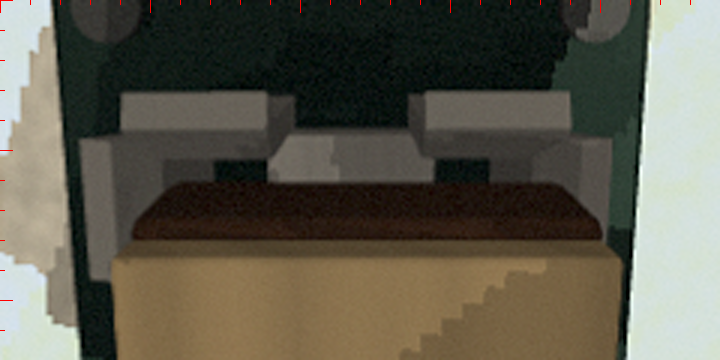

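>>> jog_arm([
  [0.1, -0.3, 0, 0.1, 0, 0.2, 0.2],
  [0, 0, 0.2, 0, 0, 0, 0.2],
  [0, 0, 0.5, 0, 0, 0, 0.2],
  [0, 0, 0.5, 0, 0, 0, 0.2],
  [0, 0, 0.5, 0, 0, 0, 0.2],
  [0, 0, 0.5, 0, 0, 0, 0.2],
  [0, 0, 0.5, 0, 0, 0, 0.2],
  [0, 0, 0.4, 0, 0, 0, 0.2],
  [0, 0, 0, 0, 0, 0, 0.2],
  [0, 0, 0, 0, 0, 0, 0.2],
])

```text
clock: 37.65
position: [558.2, -181.1, 71.8]
tool_rot: [0.001, -0.061, 0.998, -0.0]
contact_force: [1.0, -0.5, -2.0]
grip_width: 0.641
```

```bash
python3 - <<'E'
from h import *
plan([557.3,-180.8,41],down(np.pi+.123),1)
E
```

```text
rotvec total deg [-0.   0.1 -0. ] world d [ -0.9   0.3 -30.8]
[0.09, 0.04, 3.08] [-0.03, 0.06, -0.04]
```

>>> jog_arm([
  [0.1, 0, 0.4, 0, 0.1, 0, 0.2],
  [0, 0, 0.5, 0, 0, 0, 0.2],
  [0, 0, 0.5, 0, 0, 0, 0.2],
  [0, 0, 0.5, 0, 0, 0, 0.2],
  [0, 0, 0.4, 0, 0, 0, 0.2],
  [0, 0, 0.2, 0, 0, 0, 0.2],
  [0, 0, 0.2, 0, 0, 0, 0.2],
  [0, 0, 0.1, 0, 0, 0, 0.2],
  [0, 0, 0.1, 0, 0, 0, 0.2],
  [0, 0, 0.1, 0, 0, 0, 0.2],
])

```text
clock: 38.9
position: [558.3, -181.4, 40.6]
tool_rot: [0.001, -0.061, 0.998, -0.0]
contact_force: [1.0, 1.1, -0.5]
grip_width: 0.648
```

```bash
python3 - <<'E'
from h import *
plan([557.3,-180.8,41],down(np.pi+.123),1);s=arm.state();print(s["contact_force"],s["ft_torque"])
E
```

```text
rotvec total deg [-0.1  0.1 -0. ] world d [-1.   0.6  0.4]
[0.09, 0.07, -0.04] [-0.06, 0.08, -0.03]
[ 1.0128135   1.05119676 -0.46736667] [ 0.0617981  -0.3009026  -0.01585863]
```

>>> jog_arm([
  [0.05, 0, 0.1, 0, 0.1, 0, 0.2],
  [0, 0, 0.1, 0, 0, 0, 0.2],
  [0, 0, 0.2, 0, 0, 0, 0.2],
  [0, 0, 0.2, 0, 0, 0, 0.2],
  [0, 0, 0.2, 0, 0, 0, 0.2],
  [0, 0, 0.2, 0, 0, 0, 0.2],
  [0, 0, 0.2, 0, 0, 0, 0.2],
  [0, 0, 0.2, 0, 0, 0, 0.2],
  [0, 0, 0.2, 0, 0, 0, 0.2],
  [0, 0, 0.1, 0, 0, 0, 0.2],
], squeeze=20)

```text
clock: 40.15
position: [558.0, -181.6, 36.6]
tool_rot: [0.002, -0.061, 0.998, -0.001]
contact_force: [1.2, 0.7, 2.0]
grip_width: 0.642
```

```bash
python3 - <<'E'
from h import *
s=arm.state();print(s["contact_force"],s["ft_torque"])
save("side","pics/s18.png");crop("pics/s18.png","pics/s18c.png",325,170,65,65,10)
E
```

```text
[1.20288525 0.66392919 2.02314014] [ 0.22079003 -0.05917015  0.10725738]
```

View pics/s18c.png

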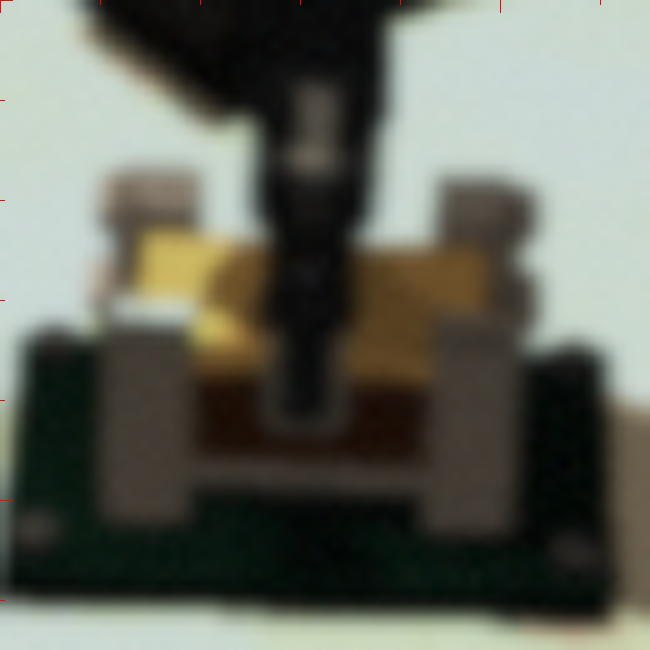

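>>> jog_arm([
  [0, 0, 0, 0, 0, 0, 0.75],
  [0, 0, 0, 0, 0, 0, 1],
  [0, 0, 0, 0, 0, 0, 1],
  [0, 0, 0, 0, 0, 0, 1],
  [0, 0, -0.5, 0, 0, 0, 1],
  [0, 0, -2, 0, 0, 0, 1],
  [0, 0, -3, 0, 0, 0, 1],
  [0, 0, -4, 0, 0, 0, 1],
  [-0.5, 2, -2.5, -0.4, 2, 1.5, 1],
  [-1, 3.5, -1, -0.4, 2, 1.5, 1],
], squeeze=60)

```text
clock: 41.45
position: [563.9, -125.9, 169.8]
tool_rot: [-0.036, -0.031, 0.999, 0.004]
contact_force: [-0.2, -0.1, 0.6]
grip_width: 1.0
```

```bash
python3 - <<'E'
from h import *
s=arm.state()
save("wrist","pics/w19.png");crop("pics/w19.png","pics/w19c.png",80,90,280,280,2)
save("side","pics/s19.png");crop("pics/s19.png","pics/s19c.png",325,170,65,65,8)
R=down(2.86,np.radians(30)); n=-R.as_matrix()[:,2]; o=np.array([533.2,212.9,64.3])
plan(o+n*45,R,10)
E
```

```text
rotvec total deg [-5.2 25.5 19.5] world d [-10.4 329.7 -66. ]
[-0.17, 3.29, 0.69] [-0.52, 2.55, 1.95]
[-0.09, 3.29, 0.72] [-0.52, 2.55, 1.95]
[-0.01, 3.28, 0.74] [-0.52, 2.55, 1.95]
[0.07, 3.27, 0.77] [-0.52, 2.55, 1.95]
[0.14, 3.26, 0.81] [-0.52, 2.55, 1.95]
[0.22, 3.25, 0.85] [-0.52, 2.55, 1.95]
[0.29, 3.23, 0.89] [-0.52, 2.55, 1.95]
[0.36, 3.21, 0.93] [-0.52, 2.55, 1.95]
[0.43, 3.19, 0.98] [-0.52, 2.55, 1.95]
[0.49, 3.17, 1.03] [-0.52, 2.55, 1.95]
```

View pics/w19.png

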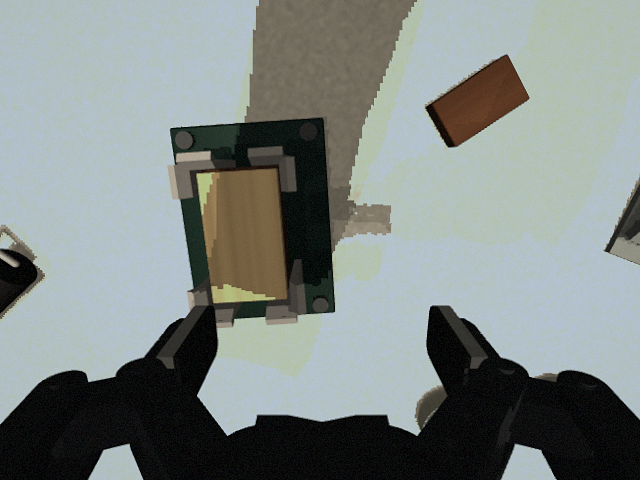

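View pics/s19c.png

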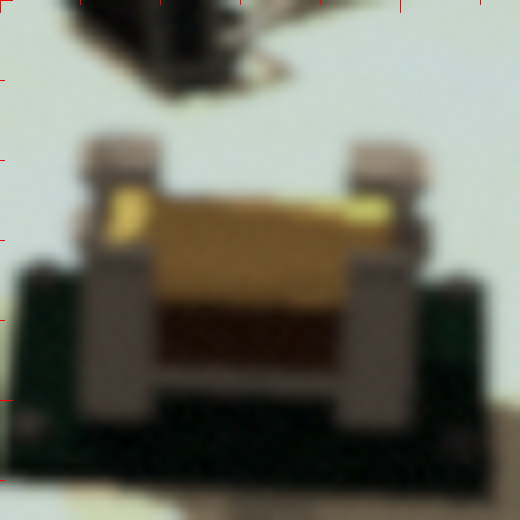

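>>> jog_arm([
  [-0.2, 3.3, 0.2, -0.5, 2.5, 1.9, 1],
  [-0.1, 3.3, 0.2, -0.5, 2.5, 1.9, 1],
  [0, 3.3, 0.4, -0.5, 2.5, 1.9, 1],
  [0.1, 3.3, 0.5, -0.5, 2.5, 1.9, 1],
  [0.1, 3.3, 0.8, -0.5, 2.5, 1.9, 1],
  [0.2, 3.3, 0.8, -0.5, 2.5, 1.9, 1],
  [0.3, 3.2, 0.8, -0.5, 2.5, 1.9, 1],
  [0.4, 3.2, 0.8, -0.5, 2.5, 1.9, 1],
  [0.4, 3.2, 0.8, -0.5, 2.5, 1.9, 1],
  [0.4, 1.5, 0.8, -0.3, 1.5, 1.2, 1],
])

```text
clock: 42.8
position: [556.6, 194.8, 122.3]
tool_rot: [-0.248, 0.131, 0.959, 0.033]
contact_force: [-0.6, -0.3, 0.2]
grip_width: 1.0
```

```bash
python3 - <<'E'
from h import *
R=down(2.86,np.radians(30)); n=-R.as_matrix()[:,2]; o=np.array([533.2,212.9,64.3])
plan(o+n*30,R,1)
E
```

```text
rotvec total deg [-0.4  1.   0.5] world d [ -9.   13.9 -32. ]
[-0.47, 1.1, 3.39] [-0.4, 1.03, 0.5]
```

>>> jog_arm([
  [-0.2, 0.5, 0.2, -0.4, 1, 0.5, 1],
  [-0.2, 0.4, 0.5, 0, 0, 0, 1],
  [0, 0, 0.8, 0, 0, 0, 1],
  [0, 0, 0.8, 0, 0, 0, 1],
  [0, 0, 0.5, 0, 0, 0, 1],
  [0, 0, 0.2, 0, 0, 0, 1],
  [0, 0, 0, 0, 0, 0, 1],
  [0, 0, 0, 0, 0, 0, 1],
  [0, 0, 0, 0, 0, 0, 1],
  [0, 0, 0, 0, 0, 0, 1],
])

```text
clock: 44.05
position: [547.6, 204.3, 93.1]
tool_rot: [-0.255, 0.136, 0.956, 0.036]
contact_force: [-0.7, 0.4, 0.4]
grip_width: 1.002
```

```bash
python3 - <<'E'
from h import *
np.save("T20.npy",toolT());save("wrist","pics/w20.png")
crop("pics/w20.png","pics/w20c.png",235,170,170,240,3)
R=down(2.86,np.radians(30)); n=-R.as_matrix()[:,2]; o=np.array([533.2,212.9,64.3])
plan(o-n*6,R,1)
E
```

```text
rotvec total deg [ 0.   0.1 -0.1] world d [-17.3   9.4 -34. ]
[-0.03, 0.42, 3.91] [0.04, 0.09, -0.08]
```

View pics/w20c.png

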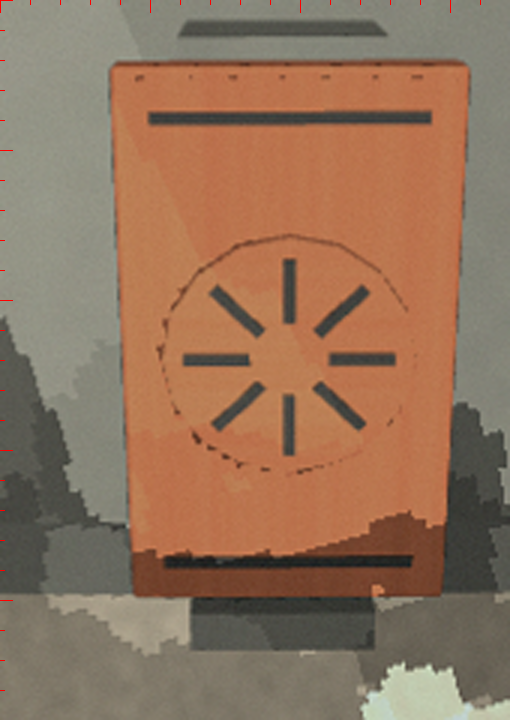

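```bash
sed -e 's/T8/T20/' -e '/^b=/,$d' -e '/^a=/d' m2.py > m4.py; cat >> m4.py <<'E'
a=ft(8,np.array([(110,68),(470,68),(442,597),(133,596)])/3+[235,170],[533,213,65,2.86])
R=down(a[3],np.radians(30)); n=-R.as_matrix()[:,2]
for d in (6,):plan(a[:3]-n*d,R,1,T)
E
python3 m4.py
```

```text
[533.551 212.989  64.198   2.859] [[-0.0, 0.1], [0.3, -0.1], [-0.2, -0.3], [-0.1, 0.3]]
rotvec total deg [ 0.   0.1 -0. ] world d [-17.    9.5 -34.1]
[-0.06, 0.44, 3.9] [0.02, 0.1, -0.04]
```

>>> jog_arm([
  [0, 0.4, 0.3, 0, 0.1, 0, 1],
  [0, 0, 0.6, 0, 0, 0, 1],
  [0, 0, 0.8, 0, 0, 0, 1],
  [0, 0, 0.8, 0, 0, 0, 1],
  [0, 0, 0.6, 0, 0, 0, 1],
  [0, 0, 0.5, 0, 0, 0, 1],
  [0, 0, 0.3, 0, 0, 0, 1],
  [0, 0, 0.2, 0, 0, 0, 1],
  [0, 0, 0, 0, 0, 0, 1],
  [0, 0, 0, 0, 0, 0, 1],
])

```text
clock: 45.35
position: [527.4, 214.6, 54.8]
tool_rot: [-0.257, 0.136, 0.956, 0.036]
contact_force: [1.0, -0.7, -0.3]
grip_width: 1.005
```

```bash
python3 - <<'E'
from h import *
R=down(2.859,np.radians(30)); n=-R.as_matrix()[:,2]; o=np.array([533.5,213,64.2])
plan(o-n*8,R,1)
E
```

```text
rotvec total deg [-0. -0. -0.] world d [ 2.2 -0.5  2.4]
[-0.07, 0.02, -0.32] [-0.0, -0.04, -0.03]
```

>>> jog_arm([
  [-0.05, 0, -0.3, 0, 0, 0, 1],
  [0, 0, 0, 0, 0, 0, 0.9],
  [0, 0, 0, 0, 0, 0, 0.2],
  [0, 0, 0, 0, 0, 0, 0.2],
  [0, 0, 0, 0, 0, 0, 0.2],
  [0, 0, 0, 0, 0, 0, 0.2],
  [0, 0, 0, 0, 0, 0, 0.2],
  [0, 0, 0, 0, 0, 0, 0.2],
  [0, 0, -0.5, 0, 0, 0, 0.2],
  [0, 0, -1, 0, 0, 0, 0.2],
], squeeze=80)

```text
clock: 46.6
position: [536.9, 211.5, 70.2]
tool_rot: [-0.257, 0.136, 0.956, 0.036]
contact_force: [0.1, 1.1, -3.4]
grip_width: 0.632
```

```bash
python3 - <<'E'
from h import *
np.save("T21.npy",toolT());save("wrist","pics/w21.png")
E
```

```text
(no output)
```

View pics/w21.png

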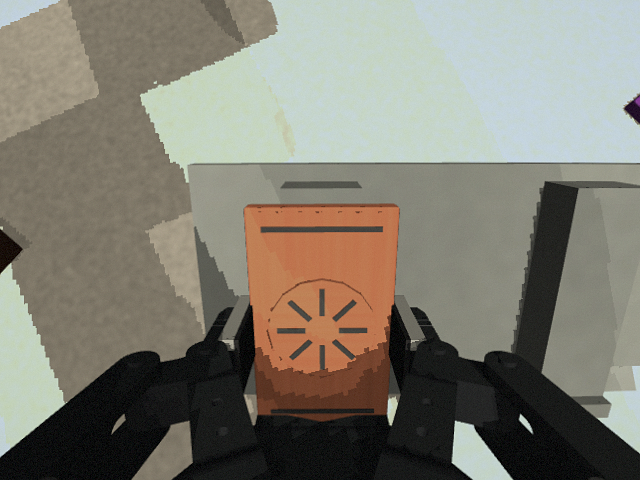

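>>> jog_arm([
  [0, 0, -2, 0, 0, 0, 0.2],
  [0, 0, -3, 0, 0, 0, 0.2],
  [0, -0.5, -3.5, 0, 0, 0, 0.2],
  [0, -1.5, -2.5, 0.4, -1.5, -1, 0.2],
  [0, -3, -0.5, 0.5, -2.4, -1.8, 0.2],
  [0.1, -3.8, -0.3, 0.5, -2.4, -1.8, 0.2],
  [0.1, -3.8, -0.3, 0.5, -2.4, -1.8, 0.2],
  [0.1, -3.8, -0.3, 0.5, -2.4, -1.8, 0.2],
  [0.2, -3.8, -0.3, 0.5, -2.4, -1.8, 0.2],
  [0.2, -3.8, -0.3, 0.5, -2.4, -1.8, 0.2],
])

```text
clock: 47.9
position: [548.2, -49.9, 188.9]
tool_rot: [-0.113, 0.027, 0.993, 0.012]
contact_force: [0.2, 0.1, -3.9]
grip_width: 0.628
```

```bash
python3 - <<'E'
from h import *
plan([556.5,-181.1,140],down(np.pi+.123),6)
E
```

```text
rotvec total deg [  2.2 -12.9 -10.1] world d [   8.3 -131.2  -48.9]
[-0.43, -2.19, 0.7] [0.36, -2.16, -1.68]
[-0.34, -2.2, 0.73] [0.36, -2.16, -1.68]
[-0.25, -2.2, 0.75] [0.36, -2.16, -1.68]
[-0.15, -2.2, 0.77] [0.36, -2.16, -1.68]
[-0.06, -2.2, 0.79] [0.36, -2.16, -1.68]
[0.04, -2.2, 0.8] [0.36, -2.16, -1.68]
```

>>> jog_arm([
  [-0.4, -2.2, 0.4, 0.4, -2.2, -1.7, 0.2],
  [-0.3, -2.2, 0.7, 0.4, -2.2, -1.7, 0.2],
  [-0.2, -2.2, 0.7, 0.4, -2.2, -1.7, 0.2],
  [-0.1, -2.2, 0.7, 0.4, -2.2, -1.7, 0.2],
  [0, -2.2, 0.8, 0.4, -2.2, -1.7, 0.2],
  [0, -1.3, 0.8, 0.2, -1.3, -1.0, 0.2],
  [0, 0, 0.4, 0, 0, 0, 0.2],
  [0, 0, 0, 0, 0, 0, 0.2],
  [0, 0, 0, 0, 0, 0, 0.2],
  [0, 0, 0, 0, 0, 0, 0.2],
])

```text
clock: 49.15
position: [547.9, -180.8, 144.4]
tool_rot: [-0.001, -0.058, 0.998, -0.003]
contact_force: [-0.4, -0.1, -2.9]
grip_width: 0.631
```

```bash
python3 - <<'E'
from h import *
np.save("T22.npy",toolT())
plan([556.5,-181.1,95],down(np.pi+.123),1)
save("wrist","pics/w22.png");crop("pics/w22.png","pics/w22c.png",205,100,225,330,2)
for h in (8,0): print(proj("wrist",np.array([[48.5,-28,-8-h],[48.5,28,-8-h]]),np.eye(4)).round(1).tolist())
E
```

```text
rotvec total deg [-0.4 -0.2 -0.4] world d [  8.6  -0.3 -49.4]
[-0.86, -0.1, 4.94] [-0.38, -0.17, -0.42]
[[244.4, 208.7], [401.9, 208.5]]
[[248.8, 204.5], [397.4, 204.4]]
```

View pics/w22c.png

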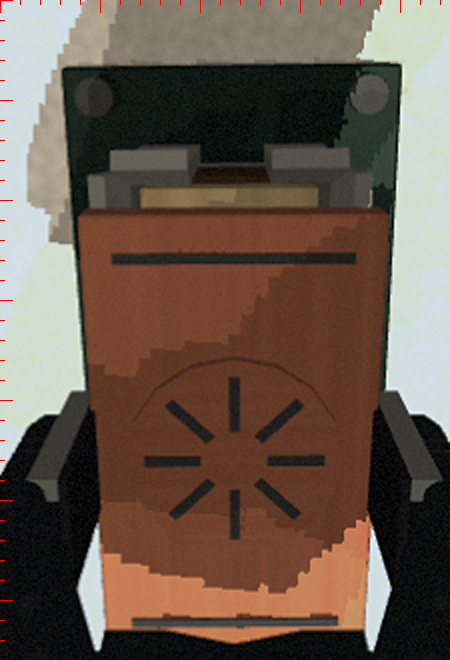

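>>> jog_arm([
  [-0.5, 0, 0.8, -0.4, -0.2, -0.4, 0.2],
  [-0.4, 0, 1.2, 0, 0, 0, 0.2],
  [0, 0, 1.2, 0, 0, 0, 0.2],
  [0, 0, 1.0, 0, 0, 0, 0.2],
  [0, 0, 0.6, 0, 0, 0, 0.2],
  [0, 0, 0.4, 0, 0, 0, 0.2],
  [0, 0, 0.2, 0, 0, 0, 0.2],
  [0, 0, 0, 0, 0, 0, 0.2],
  [0, 0, 0, 0, 0, 0, 0.2],
  [0, 0, 0, 0, 0, 0, 0.2],
])

```text
clock: 50.45
position: [557.8, -179.2, 86.3]
tool_rot: [0.0, -0.062, 0.998, 0.001]
contact_force: [0.3, 0.7, -4.6]
grip_width: 0.627
```

```bash
python3 - <<'E'
from h import *
plan([557.2,-180.8,80],down(np.pi+.123),1)
save("wrist","pics/w23.png");crop("pics/w23.png","pics/w23c.png",200,120,240,120,3)
E
```

```text
rotvec total deg [0.1 0.  0.1] world d [-0.6 -1.6 -6.3]
[0.08, -0.15, 0.63] [0.06, 0.03, 0.05]
```

View pics/w23c.png

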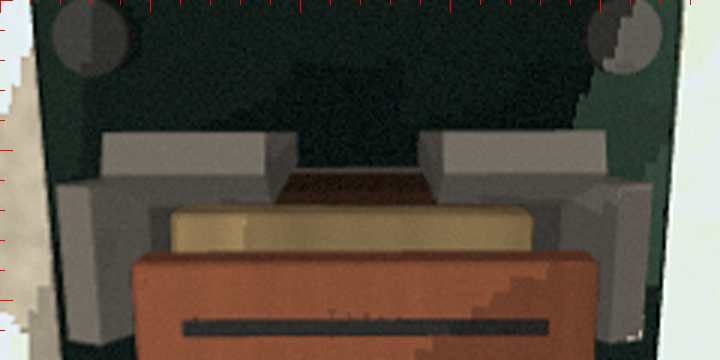

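>>> jog_arm([
  [0.07, -0.16, 0, 0.1, 0, 0.1, 0.2],
  [0, 0, 0.1, 0, 0, 0, 0.2],
  [0, 0, 0.4, 0, 0, 0, 0.2],
  [0, 0, 0.4, 0, 0, 0, 0.2],
  [0, 0, 0.4, 0, 0, 0, 0.2],
  [0, 0, 0.4, 0, 0, 0, 0.2],
  [0, 0, 0.3, 0, 0, 0, 0.2],
  [0, 0, 0.1, 0, 0, 0, 0.2],
  [0, 0, 0, 0, 0, 0, 0.2],
  [0, 0, 0, 0, 0, 0, 0.2],
])

```text
clock: 51.75
position: [557.3, -181.0, 63.7]
tool_rot: [0.0, -0.061, 0.998, -0.0]
contact_force: [0.0, -0.3, -3.7]
grip_width: 0.634
```

```bash
python3 - <<'E'
from h import *
plan([557.2,-180.8,56],down(np.pi+.123),1);s=arm.state();print(s["contact_force"],s["ft_torque"])
save("wrist","pics/w24.png");crop("pics/w24.png","pics/w24c.png",200,120,240,120,3)
E
```

```text
rotvec total deg [-0.   0.  -0.1] world d [-0.1  0.2 -7.7]
[0.0, 0.03, 0.77] [-0.04, 0.02, -0.05]
[ 0.04903249 -0.33817971 -3.66521173] [-0.03817209  0.0268683  -0.02896954]
```

View pics/w24c.png

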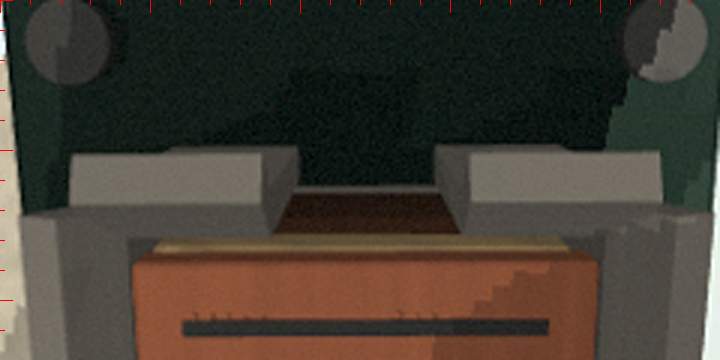

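>>> jog_arm([
  [0, 0, 0.2, 0, 0, 0, 0.2],
  [0, 0, 0.2, 0, 0, 0, 0.2],
  [0, 0, 0.1, 0, 0, 0, 0.2],
  [0, 0, 0.1, 0, 0, 0, 0.2],
  [0, 0, 0.1, 0, 0, 0, 0.2],
  [0, 0, 0.1, 0, 0, 0, 0.2],
  [0, 0, 0.1, 0, 0, 0, 0.2],
  [0, 0, 0.1, 0, 0, 0, 0.2],
  [0, 0, 0.1, 0, 0, 0, 0.2],
  [0, 0, 0, 0, 0, 0, 0.2],
])

```text
clock: 53.05
position: [558.1, -182.2, 60.0]
tool_rot: [0.002, -0.06, 0.998, -0.002]
contact_force: [-1.2, 0.4, -1.1]
grip_width: 0.631
```

```bash
python3 - <<'E'
from h import *
s=arm.state();print(s["contact_force"],s["ft_torque"])
save("side","pics/s25.png");crop("pics/s25.png","pics/s25c.png",325,170,65,65,10)
R=Rot.from_euler('z',.123).as_matrix()
P=np.array([[-20,28,64],[-20,28,72],[-20,-28,72]],float)@R.T+[556.5,-181.1,0];print(proj("side",P).round(1).tolist())
E
```

```text
[-1.19824944  0.41099039 -1.08756733] [-0.02990231  0.2492367  -0.07402779]
[[362.8, 205.2], [362.9, 202.7], [363.2, 192.1]]
```

View pics/s25c.png

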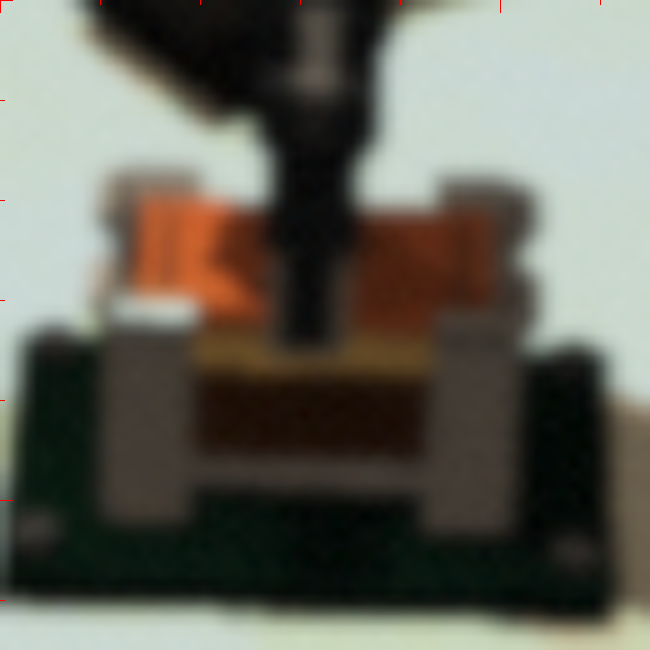

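>>> jog_arm([
  [0.05, 0.05, -0.1, 0, 0.2, 0.2, 0.2],
  [0, 0.02, 0.1, 0, 0, 0, 0.2],
  [0, 0, 0.2, 0, 0, 0, 0.2],
  [0, 0, 0.2, 0, 0, 0, 0.2],
  [0, 0, 0.2, 0, 0, 0, 0.2],
  [0, 0, 0.2, 0, 0, 0, 0.2],
  [0, 0, 0.2, 0, 0, 0, 0.2],
  [0, 0, 0.2, 0, 0, 0, 0.2],
  [0, 0, 0.2, 0, 0, 0, 0.2],
  [0, 0, 0.2, 0, 0, 0, 0.2],
], squeeze=25)

```text
clock: 54.35
position: [558.3, -182.5, 58.9]
tool_rot: [0.003, -0.058, 0.998, -0.005]
contact_force: [-7.3, 4.1, 16.5]
grip_width: 0.628
```

```bash
python3 - <<'E'
from h import *
s=arm.state();print(s["contact_force"],s["ft_torque"])
plan([557.2,-181.4,56],down(np.pi+.123),1)
save("side","pics/s26.png");crop("pics/s26.png","pics/s26c.png",325,170,65,65,10)
E
```

```text
[-7.2525052   4.10990911 16.5258348 ] [ 0.11420075  1.60297523 -0.15099953]
rotvec total deg [-0.6  0.3 -0.4] world d [-1.1  1.1 -2.9]
[0.1, 0.13, 0.29] [-0.61, 0.31, -0.41]
```

View pics/s26c.png

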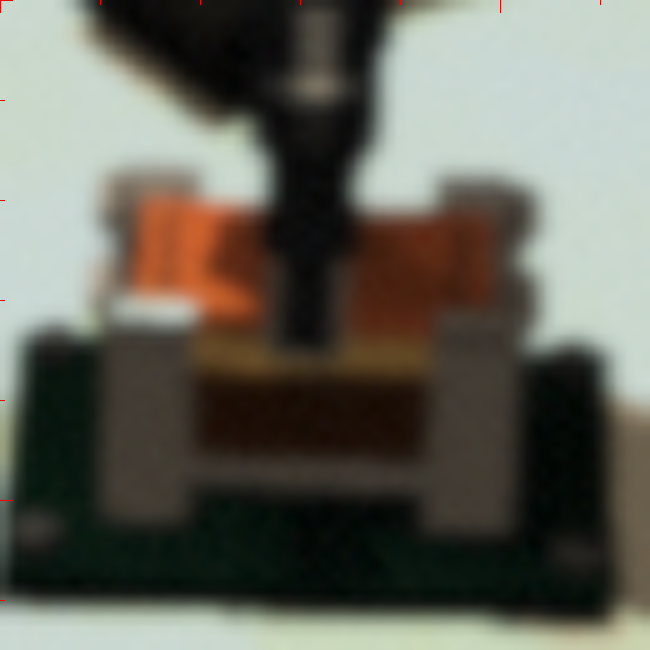

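>>> jog_arm([
  [0, 0, -0.4, 0, 0, 0, 0.2],
  [0.1, 0.13, -0.2, -0.6, 0.3, -0.4, 0.2],
  [0, 0, 0, 0, 0, 0, 0.2],
  [0, 0, 0, 0, 0, 0, 0.2],
  [0, 0, 0.2, 0, 0, 0, 0.2],
  [0, 0, 0.2, 0, 0, 0, 0.2],
  [0, 0, 0.1, 0, 0, 0, 0.2],
  [0, 0, 0.1, 0, 0, 0, 0.2],
  [0, 0, 0.0, 0, 0, 0, 0.2],
  [0, 0, 0.0, 0, 0, 0, 0.2],
], squeeze=30)

```text
clock: 55.65
position: [556.9, -180.9, 60.5]
tool_rot: [0.0, -0.062, 0.998, 0.0]
contact_force: [-1.0, 0.3, -1.7]
grip_width: 0.627
```

```bash
python3 - <<'E'
from h import *
s=arm.state();print(s["contact_force"],s["ft_torque"])
plan([557.2,-181.4,56],down(np.pi+.123),1)
save("wrist","pics/w27.png");crop("pics/w27.png","pics/w27c.png",200,120,240,120,3)
E
```

```text
[-0.95117339  0.25750735 -1.65386232] [-0.02934161  0.06174258 -0.00823029]
rotvec total deg [0. 0. 0.] world d [ 0.3 -0.5 -4.5]
[-0.02, -0.05, 0.45] [0.03, 0.01, 0.01]
```

View pics/w27c.png

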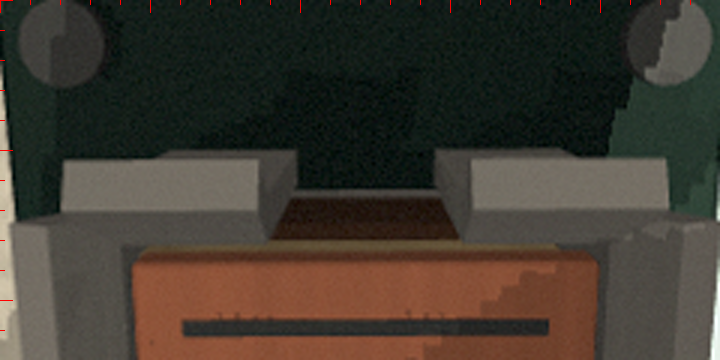

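```bash
python3 - <<'E'
from h import *
im=cv2.imread("pics/w27.png")
a=im[190:215,235:265];b=im[190:215,375:405]
cv2.imwrite("pics/w27z.png",cv2.resize(np.hstack([a,b]),None,fx=12,fy=12,interpolation=cv2.INTER_NEAREST))
E
```

```text
(no output)
```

View pics/w27z.png

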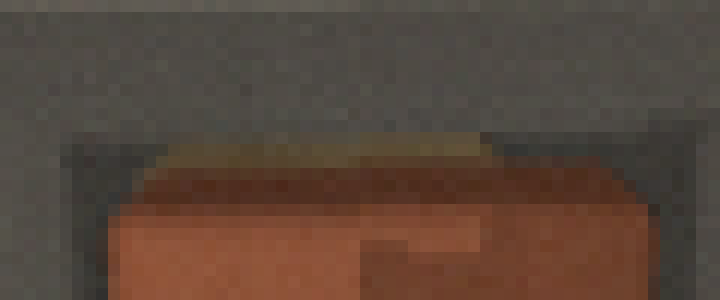

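>>> jog_arm([
  [0, -0.1, -0.1, 0, 0, 0, 0.2],
  [0, -0.03, 0, 0, 0, 0, 0.2],
  [0, 0, 0.2, 0, 0, 0, 0.2],
  [0, -0.02, 0.2, 0, 0, 0, 0.2],
  [0, -0.02, 0.2, 0, 0, 0, 0.2],
  [0, -0.02, 0.2, 0, 0, 0, 0.2],
  [0, -0.02, 0.2, 0, 0, 0, 0.2],
  [0, -0.02, 0.2, 0, 0, 0, 0.2],
  [0, -0.02, 0.2, 0, 0, 0, 0.2],
  [0, 0, 0.1, 0, 0, 0, 0.2],
], squeeze=30)

```text
clock: 56.95
position: [558.0, -182.6, 58.5]
tool_rot: [0.003, -0.062, 0.998, 0.001]
contact_force: [-2.0, 0.8, 3.7]
grip_width: 0.629
```

```bash
python3 - <<'E'
from h import *
s=arm.state();print(s["contact_force"],s["ft_torque"])
plan([557.2,-181.4,56],down(np.pi+.123),1)
save("wrist","pics/w28.png")
im=cv2.imread("pics/w28.png");a=im[190:215,235:265];b=im[190:215,375:405]
cv2.imwrite("pics/w28z.png",cv2.resize(np.hstack([a,b]),None,fx=12,fy=12,interpolation=cv2.INTER_NEAREST))
E
```

```text
[-1.97470423  0.78702945  3.72575553] [ 0.13321903  0.54940264 -0.01507611]
rotvec total deg [0.1 0.3 0. ] world d [-0.8  1.2 -2.5]
[0.06, 0.12, 0.25] [0.07, 0.34, 0.04]
```

View pics/w28z.png

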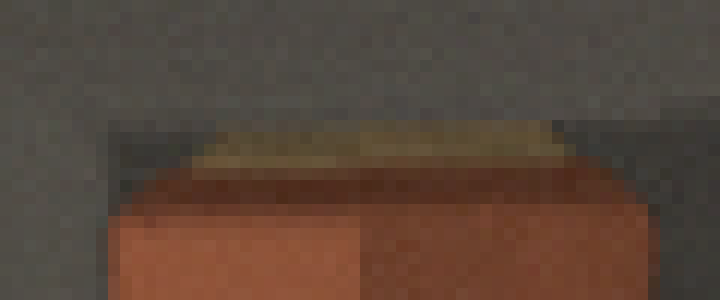

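>>> jog_arm([
  [0.06, 0, 0, 0, 0.3, 0, 0.2],
  [0, 0, 0.2, 0, 0, 0, 0.2],
  [0, 0, 0.3, 0, 0, 0, 0.2],
  [0, 0, 0.3, 0, 0, 0, 0.2],
  [0, 0, 0.3, 0, 0, 0, 0.2],
  [0, 0, 0.3, 0, 0, 0, 0.2],
  [0, 0, 0.3, 0, 0, 0, 0.2],
  [0, 0, 0.3, 0, 0, 0, 0.2],
  [0, 0, 0.2, 0, 0, 0, 0.2],
  [0, 0, 0.1, 0, 0, 0, 0.2],
], squeeze=20)

```text
clock: 58.25
position: [558.8, -182.4, 56.8]
tool_rot: [0.005, -0.062, 0.998, -0.0]
contact_force: [-2.3, 1.2, 3.5]
grip_width: 0.627
```

```bash
python3 - <<'E'
from h import *
s=arm.state();print(s["contact_force"],s["ft_torque"])
plan([557.2,-181.4,56],down(np.pi+.123),1)
save("side","pics/s29.png");crop("pics/s29.png","pics/s29c.png",325,170,65,65,10)
E
```

```text
[-2.26366205  1.1592574   3.49710346] [0.2154531  0.53329825 0.01295944]
rotvec total deg [-0.1  0.6  0.1] world d [-1.6  1.  -0.8]
[0.15, 0.12, 0.07] [-0.06, 0.56, 0.1]
```

View pics/s29c.png

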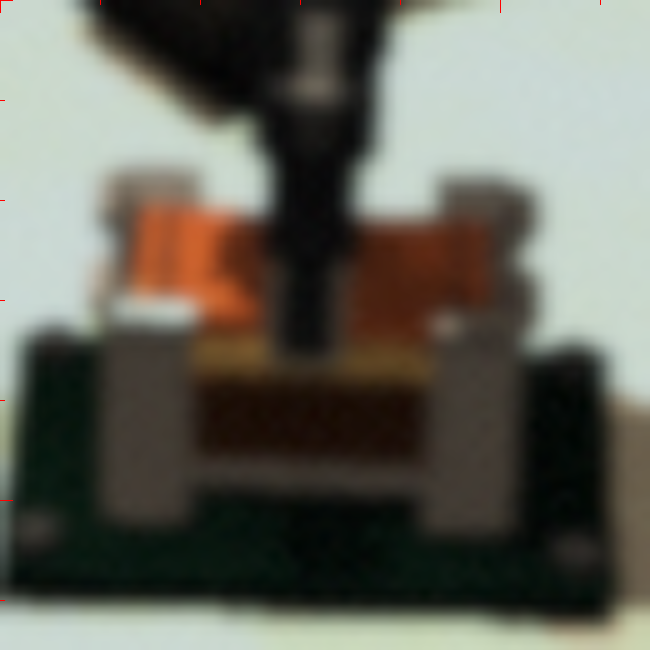

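>>> jog_arm([
  [0.15, 0, -0.05, 0, 0.6, 0.1, 0.2],
  [0, 0, 0.2, 0, 0, 0, 0.2],
  [0, 0, 0.3, 0, 0, 0, 0.2],
  [0, 0, 0.3, 0, 0, 0, 0.2],
  [0, 0, 0.3, 0, 0, 0, 0.2],
  [0, 0, 0.3, 0, 0, 0, 0.2],
  [0, 0, 0.3, 0, 0.1, 0, 0.2],
  [0, 0, 0.3, 0, 0.1, 0, 0.2],
  [0, 0, 0.3, 0, 0, 0, 0.2],
  [0, 0, 0.1, 0, 0, 0, 0.2],
], squeeze=20)

```text
clock: 59.55
position: [558.3, -182.6, 55.8]
tool_rot: [0.001, -0.062, 0.998, -0.002]
contact_force: [-1.5, 0.3, 0.1]
grip_width: 0.628
```

```bash
python3 - <<'E'
from h import *
s=arm.state();print(s["contact_force"],s["ft_torque"])
plan([557.2,-181.4,56],down(np.pi+.123),1)
save("wrist","pics/w30.png");crop("pics/w30.png","pics/w30c.png",200,120,240,120,3)
E
```

```text
[-1.48156994  0.27838213  0.08748885] [ 0.05090445  0.29012353 -0.06365446]
rotvec total deg [-0.2  0.1  0. ] world d [-1.1  1.2  0.2]
[0.09, 0.13, -0.02] [-0.21, 0.14, 0.02]
```

View pics/w30c.png

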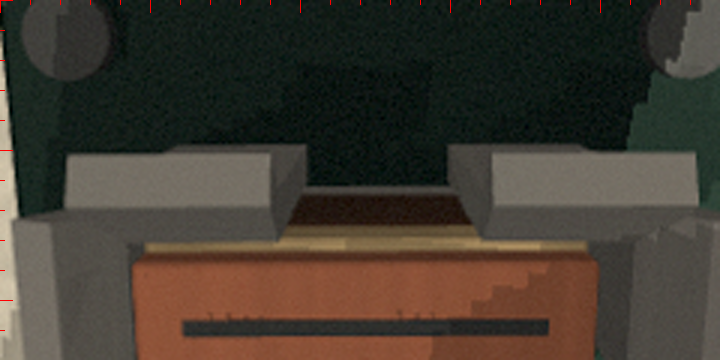

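>>> jog_arm([
  [0, 0, 0.1, 0, 0, 0, 0.2],
  [0, 0, 0, 0, 0, 0, 0.66],
  [0, 0, 0, 0, 0, 0, 0.75],
  [0, 0, 0, 0, 0, 0, 1],
  [0, 0, 0, 0, 0, 0, 1],
  [0, 0, 0, 0, 0, 0, 1],
  [0, 0, -0.5, 0, 0, 0, 1],
  [0, 0, -2, 0, 0, 0, 1],
  [0, 0, -3, 0, 0, 0, 1],
  [0, 0, -4, 0, 0, 0, 1],
])

```text
clock: 60.85
position: [555.7, -181.6, 149.2]
tool_rot: [-0.002, -0.062, 0.998, -0.001]
contact_force: [0.1, -0.0, 0.7]
grip_width: 0.995
```

```bash
python3 - <<'E'
from h import *
save("wrist","pics/w31.png");save("side","pics/s31.png");crop("pics/s31.png","pics/s31c.png",325,160,65,65,10)
E
```

View pics/w31.png

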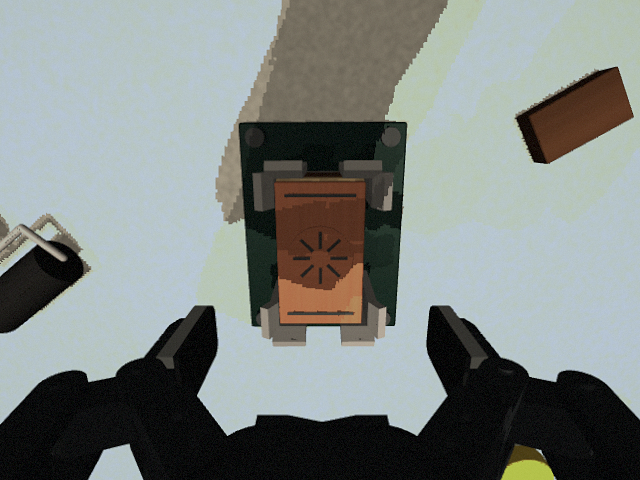

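View pics/s31c.png

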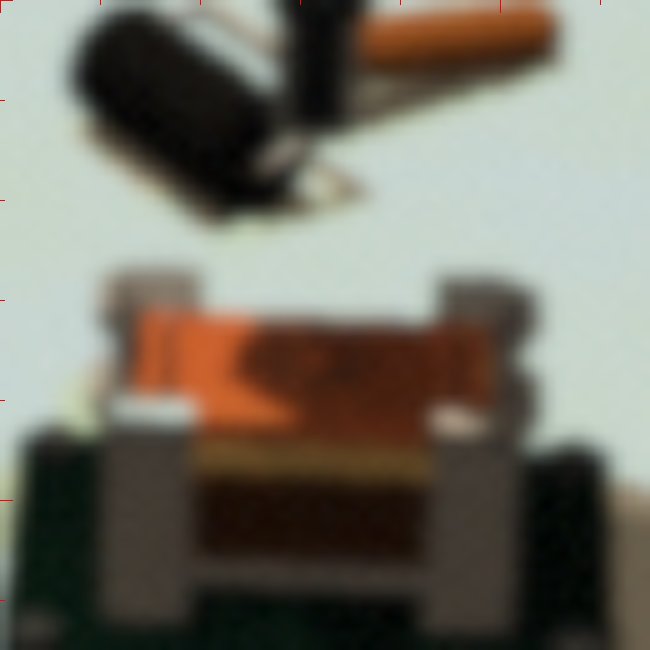

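```bash
python3 - <<'E'
from h import *
print(arm.state()["clock"]);print(arm.hand_in())
E
```

```text
60.95
the job is handed in; nothing more can be done
None
```

The printing block is made up in the jig: base block, then packing board, then copper plate with its medallion up. I handed it in at 60.95 s of the 69 s allowed.

**What went wrong on the way**
- **Base block carried out of the jig:** On my first try at the packing board, the fingertips reached past the board and gripped the seated base block too. When I lifted, the block came out with the board, and the block's underside briefly rested on the rack bed. I carried both back and lowered them together. The block reached the floor first, then I pressed the board down onto it with a light grip and let go. So the board's final seating was part of a joint re-placement, not a clean separate one.
- **Copper plate caught on the board:** The fingertips caught on the edge of the board with the plate about 4 mm above it, and one press there reached 16.5 N. After I shifted it sideways, it slid down to the expected height before I let go.
- **Highest force I saw:** 23 N at the wrist, while the fingertips were pressing on the base block.

**Last checks**
- **Stack:** The last wrist picture shows the copper plate between the corner guides, long side along the pocket, medallion up. The last side picture shows all three layers, with the visible board edge about as tall as its 10 mm thickness should look. I judged flatness by eye and did not measure it.
- **Robot:** The gripper was open and clear, with the tool at about z = 149 mm.
- **Other items:** I never reached for the ink jars, the ink roller or the look-alikes. The ones visible in the last pictures looked undisturbed, but I did not take a final overall picture to compare all of them with the start.

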